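# Catch the case lid on a finger and ease it shut

## Robot

A 7-joint arm with a two-finger parallel gripper is mounted at the origin on a cart in front of the work surface, level with it; the furniture and walls round the work are solid. World frame = base frame: x ahead of the robot, y to its left, z up, the work surface at z = 0. Lengths are in m, angles in rad, forces in N, time in s.
With the tool pointing down it reaches from about 0.4 to 0.85 m from the base axis. Payload 4.5 kg.
Tool frame: the origin (TCP) lies midway between the tips of the shut fingers; the grasp point (between the pads) lies 19 mm behind it; z points along the fingers, y is the direction in which the jaws open and shut (so a half turn about z gives the same grasp; the last joint's range is limited). The gripper opens to 88 mm and grips with 3 to 60 N. Pads are 18 mm wide; open, the fingers measure 123 mm over their backs; the gripper's body (75 mm by 187 mm) begins 45 mm behind the grasp point.
Start: joints at [-1.066, 0.689, -0.195, 1.565, 0.157, 0.902, -0.215], TCP at [0.283, 0.557, 0.206] pointing down, gripper open.
Joint ranges: [-3.01, 3.01], [-0.46, 2.08], [-1.47, 1.51], [0.13, 2.56], [-1, 4.14], [0.04, 2.09], [-2.66, 2.66]. Speed limits (rad/s): [2.57, 2.57, 3.14, 3.14, 3.14, 3.14, 3.14].

## Interface

Orientations are given as a unit quaternion [x, y, z, w].
In Python, from plant import get_state, snapshot, finish_job, find_in gives the robot as it stands.
- The arm moves only by the shell command python3 -m creep 'ROWS' [OPENING] [FORCE]. ROWS is JSON, one flat list of numbers, 6 for each row, row after row: the shift along the tool's x, y, z in mm, then the turn, a rotation vector about the tool's x, y, z in degrees. In form: [tx, ty, tz, wx, wy, wz, tx, ty, tz, wx, wy, wz, ...]. A call has 1 to 5 rows; each row shifts and turns the pose as measured when the row begins, along the tool's axes as they then stand; what a row does not reach is not made up. A row lasts 1/12 s, in which the tool goes at most 41.7 mm and 7.16 degrees, less where a joint would pass 70% of its speed; a pose out of reach is approached as far as the arm can. A call is refused whole if a number of a shift passes 41.7 or a number of a turn 7.16, either way. A call with a gripper value outside its range is refused whole. OPENING is the finger opening in mm, from 0 to 88.1, set as the call begins (- or left out, the last holds). The fingers move at their own pace and stop on an object; FORCE is the grip in N (left out, the last holds). Time passes only in rows, so rows that do not move let the fingers close. It gives the time, the measured TCP pose, the force and the opening at its end, in the units of the state.
- get_state(): the state, without advancing time (a new reading comes with each control period).
- snapshot(name): name is "side" or "top"; returns a dict with "color" (400x640x3 uint8, red, green, blue), "intrinsics" (3x3 intrinsics, pixels), "extrinsics" (4x4, takes a point from world to camera coordinates). Camera axes: x right, y down, z forward; pixel columns grow to the right and rows downward; lengths in m; the calibration is good to about 2 mm. A picture is of the moment at which its call begins. There is no depth.
- finish_job(): hands the job in, once; it reports no verdict.
Trained networks look in the newest picture that a camera, given by its name, has taken for a name from the list of things; names that differ only in an ending like _2 or _b are one class to them, and where a whole thing is asked for, a point or a joint stands for the part that bears it (a point fixed in the world has none). Each returns a list of dicts, best first, with "score" (0 to 1); they miss things now and then, are a little off and sometimes report something else, mostly with a low value. They report only what shows in the picture. A call takes as long as a camera call. They do not tell look-alikes from the thing itself.
- find_in(thing, camera): "xy" ([column, row] in pixels, amid what is visible of it).
The state is a dict: "clock": time; "q": joint angles; "qd": joint speeds; "joint_torque": joint torques, N m; "tool_pos": TCP position; "eef_rot": TCP orientation; "contact_force": force on the tool from outside, world axes, zero at the start; "moment": the same for the moment, N m; "opening": opening from 0.0 (shut) to 1.0 (fully open).
Only numpy, scipy, OpenCV 4.12 (cv2) and the standard library are available. Lean on these libraries where they do the work, as an engineer would, in place of code of your own. Each camera call takes 0.05 s, during which the arm holds its last target.

## Task

The lid of the wooden hardness-block case stands open, leaning back. Tip it forward over its balance with a fingertip from behind, catch it on a finger before it has fallen halfway, and ease it down on the finger until it is fully shut, without letting it drop or bang. Do not grip the lid or any other thing, do not lift, tip or shove the case, leave everything round it alone, and finish clear of it.

Things in the scene. Friction and masses are not known exactly. Their poses are not given: they have to be found in the camera images.
- case: The open wooden case of hardness reference blocks, loose on the bench, 0.34 kg in all. Its box measures 78 (its x, front to back) x 150 (its y, left to right) x 30 mm high, walls 6 mm; it holds three steel discs in a grey insert, all below the rim. Origin: centre of the underside; z up; its x axis points from the front (open side of the lid, turned roughly to the robot) to the hinge side.
- case_lid (a joint): Angle of the lid in rad: 0 shut, 1.57 upright, 1.83 at its stop, leaning back. A flat board 78 x 150 x 7 mm, 70 g, hinged on the rear rim, a brass tongue 20 mm wide mid-way on its free edge. Easy hinge: it balances at 1.48, friction holds it within 0.2 of that, above that it leans on its stop, and below about 1.25 it falls freely, shut in 0.3 s, unless something carries it.
- hinge (a point): Middle of the hinge line: on the case's rear rim, 39 mm behind the case's centre and 30.5 mm above the bench. The line runs along the case's y axis.
- lid_edge (a point): Middle of the lid's free edge, at half its thickness, 78 mm from the hinge line; about 108 mm above the bench when the lid stands open. Moves with the lid.
- loupe: Bystander: folding loupe lying beside the case, 31 x 64 x 14 mm. Origin: centre of the underside.
- specimen_white: Bystander: white mounted specimen, a puck 25 mm across and 16 mm high, beside the case. Origin: centre of the underside.
- specimen_green: Bystander: green mounted specimen, a puck 30 mm across and 20 mm high, beside the case. Origin: centre of the underside.
- pen: Bystander: pen, 145 mm long and 9 mm thick, lying behind the case. Origin: centre of the underside, its y axis along the pen.
- jar_a: Bystander: paste jar with a blue screw cap, 47 mm across and 36 mm high, to the right of the work. Origin: centre of the underside.
- jar_b: Bystander: paste jar with a green screw cap, 47 mm across and 36 mm high, to the right of the work. Origin: centre of the underside.
- jar_c: Bystander: paste jar with a yellow screw cap, 47 mm across and 36 mm high, to the right of the work. Origin: centre of the underside.
Not all that is in view belongs to the job. Leave any green or purple look-alike of the case alone.

How it is judged:
By the outcome, as a careful person would: the job done as asked, in the order asked, and still so for the second after the job is handed in, with the robot touching nothing.
It also fails if it takes over 48 s, if anything falls off the work surface, if the arm or the gripper's body presses on something with over 40 N, if the wrist force passes 120 N, or if a joint passes its speed limit or range.

## Working session

There is one attempt and no reset: what is moved stays moved. The work goes in short steps, Python scripts to look and compute and a shell command to move; the robot and the scene stay as the last step left them, time stands still between calls to the robot, and variables do not carry over. Pictures are saved under pics/ and viewed, and the job is handed in when it is done.

```bash
ls; mkdir -p pics; python3 - <<'E'
from plant import *
import cv2
s=get_state();print({k:(s[k]) for k in s})
for n in("side","top"):
    d=snapshot(n);cv2.imwrite(f"pics/{n}0.png",d["color"][:,:,::-1])
    print(n,d["intrinsics"],d["extrinsics"])
    for t in["case","case_lid","hinge","lid_edge","loupe","specimen_white","specimen_green","pen","jar_a"]:
        print(t,[(r["xy"],round(r["score"],2)) for r in find_in(t,n)][:4])
E
```

```text
pics
{'clock': 0.0, 'q': array([-1.06622028,  0.68996695, -0.19451624,  1.56635109,  0.15730529,
        0.90248125, -0.2150934 ]), 'qd': array([ 0.00047727, -0.00018758,  0.00102238, -0.00105244, -0.00069878,
       -0.00109537, -0.00040288]), 'joint_torque': array([-6.88023119e-04, -5.27566159e+01, -1.26733806e+00, -1.53430706e+01,
       -5.27456333e-02,  6.58882374e-03,  1.57854743e-04]), 'tool_pos': array([0.28322077, 0.5563705 , 0.20481889]), 'eef_rot': array([ 2.33173114e-01,  9.72434818e-01, -8.95388716e-04, -1.45727266e-04]), 'contact_force': array([-0.27359716, -0.48797096,  0.1447827 ]), 'moment': array([-0.00510293, -0.00449461,  0.03882926]), 'opening': 0.9989708735163563}
side [[396.15915389   0.         318.1598373 ]
 [  0.         396.15915389 195.0958386 ]
 [  0.           0.           1.        ]] [[ 0.27427127  0.96160418  0.00962623 -0.05723421]
 [ 0.41918448 -0.11053988 -0.90114666 -0.22320328]
 [-0.86548232  0.2511938  -0.43340747  1.41528924]
 [ 0.          0.          0.          1.        ]]
case [([316.5, 201.2], 0.95), ([270.6, 275.2], 0.65), ([318.4, 167.0
[... 666 characters left out ...]
8.88703490e-04 -1.55654429e-01  5.84075369e-01]
 [ 1.55627566e-01 -1.37961256e-02 -9.87719458e-01  1.01270544e+00]
 [ 0.00000000e+00  0.00000000e+00  0.00000000e+00  1.00000000e+00]]
case [([322.6, 187.2], 0.83), ([370.9, 111.5], 0.75), ([285.3, 292.7], 0.55), ([395.0, 269.2], 0.51)]
case_lid [([315.9, 166.4], 0.92), ([372.3, 107.9], 0.91), ([287.6, 294.3], 0.58)]
hinge [([372.2, 107.5], 0.96), ([319.7, 184.0], 0.88), ([286.5, 289.6], 0.81)]
lid_edge [([288.2, 293.9], 0.84), ([315.2, 166.8], 0.77), ([371.2, 104.0], 0.57)]
loupe [([271.9, 214.6], 0.53)]
specimen_white [([371.5, 178.0], 0.27)]
specimen_green []
pen [([303.3, 148.8], 0.76)]
jar_a [([402.9, 241.8], 0.88), ([397.1, 271.0], 0.59)]
```

View pics/side0.png

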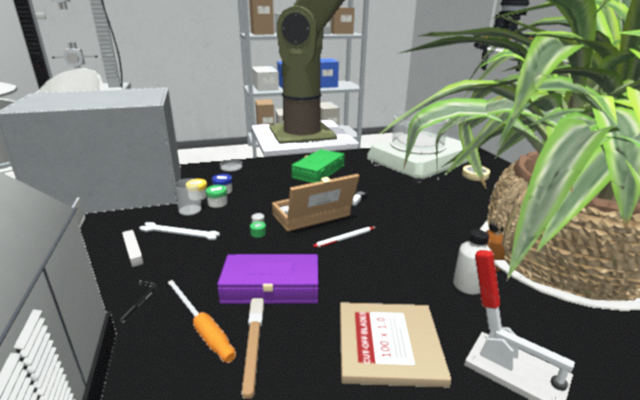

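View pics/top0.png

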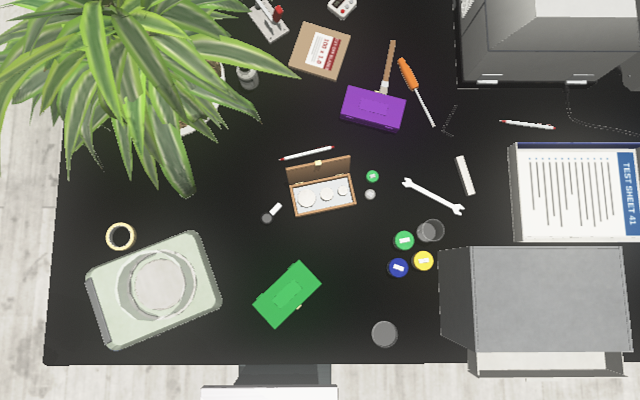

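```bash
python3 - <<'E'
import cv2
a=cv2.imread("pics/side0.png")[130:310,190:410];cv2.imwrite("pics/side0c.png",cv2.resize(a,None,fx=3.3,fy=3.3,interpolation=cv2.INTER_CUBIC))
a=cv2.imread("pics/top0.png")[70:320,230:440];cv2.imwrite("pics/top0c.png",cv2.resize(a,None,fx=2.4,fy=2.4,interpolation=cv2.INTER_CUBIC))
E
```

```text
(no output)
```

View pics/side0c.png

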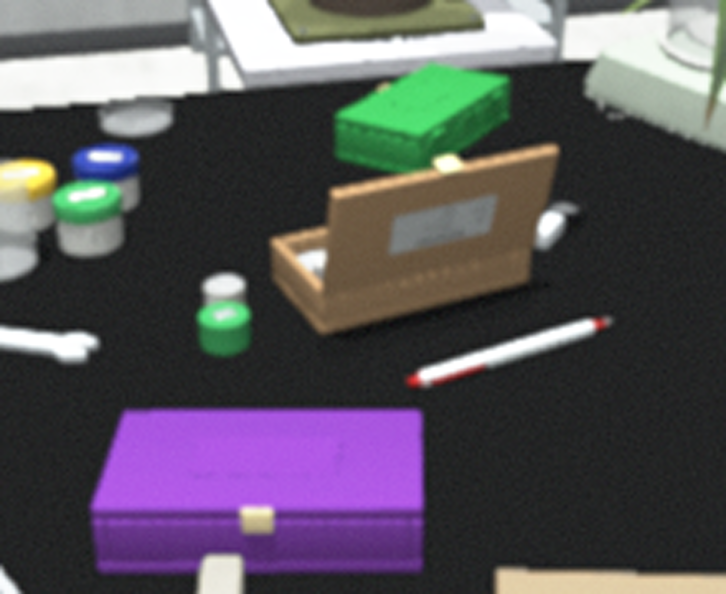

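View pics/top0c.png

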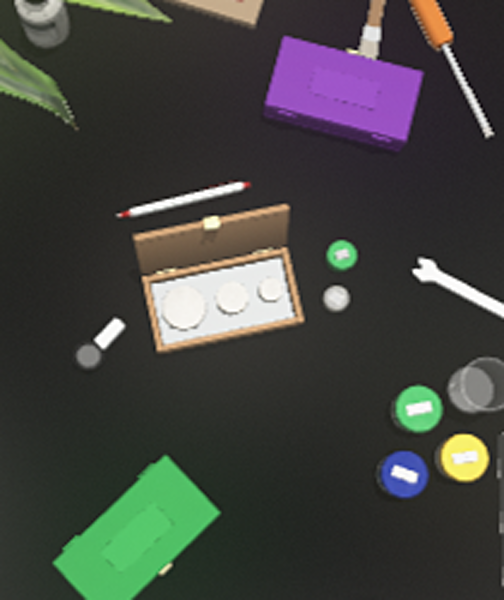

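The candidates are:
- **Brown open case:** top (322,187), side (316,201). It is open, wooden and holds discs, so this is the one.
- **Purple shut look-alike:** top (371,108), side (270,276).
- **Green shut look-alike:** top (286,293), side (318,165).

The crops confirm the brown one. The lid leans back toward the pen at top (305,153). Two pucks stand on the case's right at top (372,177) and (370,194), and the loupe is at its left at (271,213).

```bash
cat > h.py <<'E'
import numpy as np
from plant import *
from scipy.spatial.transform import Rotation as R
from scipy.optimize import least_squares
import cv2
CAM={"side":(np.array([[396.15915,0,318.15984],[0,396.15915,195.09584],[0,0,1]]),np.array([[0.27427127,0.96160418,0.00962623,-0.05723421],[0.41918448,-0.11053988,-0.90114666,-0.22320328],[-0.86548232,0.2511938,-0.43340747,1.41528924]])),
"top":(np.array([[446.16958,0,314.9455],[0,446.16958,199.70867],[0,0,1]]),np.array([[-3.02521779e-03,-9.99904434e-01,1.34896602e-02,-1.06219449e-01],[-9.87811171e-01,8.88703490e-04,-1.55654429e-01,5.84075369e-01],[1.55627566e-01,-1.37961256e-02,-9.87719458e-01,1.01270544]]))}
def proj(c,p):
    K,E=CAM[c];p=np.atleast_2d(p);q=(p@E[:,:3].T+E[:,3])@K.T
    return q[:,:2]/q[:,2:]
def ray(c,uv,z):
    K,E=CAM[c];d=E[:,:3].T@np.linalg.inv(K)@np.r_[uv,1];o=-E[:,:3].T@E[:,3]
    return o+d*(z-o[2])/d[2]
def lid(th,y,r=.078,off=0):  # off: normal offset toward outer(+)=behind when open
    return np.array([.039-r*np.cos(th)+off*np.sin(th),y,.0305+r*np.sin(th)+off*np.cos(th)])
def c2w(P,p):
    x,y,a=P[:3];p=np.atleast_2d(p);c,s=np.cos(a),np.sin(a)
    return np.c_[x+c*p[:,0]-s*p[:,1],y+s*p[:,0]+c*p[:,1],p[:,2]]
E
python3 - <<'E'
from h import *
obs=[("side",(290,187.6),lambda t:lid(t,-.075)),("side",(358.8,174.5),lambda t:lid(t,.075)),
("side",(287.6,230.9),lambda t:np.array([.039,-.075,0])),("side",(350.6,215.8),lambda t:np.array([.039,.075,0])),
("top",(285.8,168.8),lambda t:lid(t,.075)),("top",(350.4,155.8),lambda t:lid(t,-.075)),
("top",(295.8,216),lambda t:np.array([-.039,.075,.03])),("top",(356,203.3),lambda t:np.array([-.039,-.075,.03]))]
f=lambda v:np.concatenate([proj(c,c2w(v,m(v[3])))[0]-uv for c,uv,m in obs])
r=least_squares(f,[.6,-.1,.2,1.8],loss="soft_l1");print(r.x,np.round(f(r.x),1))
P=r.x
print("hinge",c2w(P,[.039,0,.0305]),"edge",c2w(P,lid(P[3],0)))
print("cam",[-CAM[c][1][:,:3].T@CAM[c][1][:,3] for c in CAM])
def b(n,c,uv,z): 
    w=ray(c,uv,z);x,y,a=P[:3];d=w[:2]-[x,y];print(n,w.round(3),"case fr",(np.array([[np.cos(a),np.sin(a)],[-np.sin(a),np.cos(a)]])@d).round(3))
q=lambda u,v:(u/2.4+230,v/2.4+70)
b("green",'top',q(342,254),.02);b("white",'top',q(337,298),.016)
b("pen ends",'top',q(120,215),.0045);b("pen",'top',q(250,184),.0045)
b("loupe",'top',q(88,357),.007);b("loupe",'top',q(122,322),.007)
b("rimR",'top',q(290,250),.03)
s=get_state();print(R.from_quat(s["eef_rot"]).as_matrix().round(3))
E
```

```text
[ 0.60100152 -0.12638622  0.19924277  1.85894324] [ 0.5 -0.  -0.1 -0.6 -0.4 -0.1 -0.1 -0.7 -0.  -0.3  0.1 -0.  -0.4 -0.4
  0.4 -0. ]
hinge [[ 0.63922997 -0.11866706  0.0305    ]] edge [[ 0.66095719 -0.11427986  0.10528423]]
cam [array([ 1.33416887, -0.32514809,  0.41280899]), array([ 0.41902995, -0.09275696,  1.09261565])]
green [ 0.647 -0.249  0.02 ] case fr [ 0.021 -0.13 ]
white [ 0.602 -0.244  0.016] case fr [-0.022 -0.115]
pen ends [ 0.692 -0.021  0.004] case fr [0.11  0.085]
pen [ 0.726 -0.157  0.004] case fr [ 0.116 -0.054]
loupe [0.543 0.01  0.007] case fr [-0.03   0.145]
loupe [ 0.579 -0.024  0.007] case fr [-0.001  0.105]
rimR [ 0.649 -0.195  0.03 ] case fr [ 0.034 -0.077]
[[-0.891  0.454  0.   ]
 [ 0.454  0.891  0.   ]
 [ 0.     0.    -1.   ]]
```

```bash
python3 - <<'E'
from h import *
a=cv2.imread("pics/side0.png")[165:240,265:375];A=cv2.resize(a,None,fx=5,fy=5,interpolation=cv2.INTER_CUBIC)
b=cv2.imread("pics/side0.png")[250:310,210:330];B=cv2.resize(b,None,fx=4.5,fy=4,interpolation=cv2.INTER_CUBIC)
a=cv2.imread("pics/top0.png")[140:230,275:385];C=cv2.resize(a,None,fx=5,fy=5,interpolation=cv2.INTER_CUBIC)
cv2.imwrite("pics/z1.png",A);cv2.imwrite("pics/z2.png",C)
cv2.imwrite("pics/z3.png",B)
P=[.6010,-.1264,.1992,1.859]
for z in (.035,):
  for uv in((299,260),(321,283),(275,328),(253,298)): print(uv,ray('top',uv,z))
print("side tongue area", proj('side',c2w(P,[lid(1.83,0,.078),lid(1.83,0,.078,.007),lid(1.83,0,.088)])))
print("top", proj('top',c2w(P,[lid(1.83,0,.078),lid(1.83,0,.078,.007),lid(1.83,0,.088)])))
E
```

```text
(299, 260) [ 0.44234845 -0.06964029  0.035     ]
(321, 283) [ 0.38904811 -0.12105336  0.035     ]
(275, 328) [ 0.28792715 -0.01501715  0.035     ]
(253, 298) [0.35543397 0.03659352 0.035     ]
side tongue area [[325.44194239 179.78255788]
 [327.08419084 181.88825967]
 [326.15971959 175.65868314]]
top [[318.44145553 162.98948023]
 [317.82390636 160.33368621]
 [318.30242439 160.88108468]]
```

View pics/z1.png

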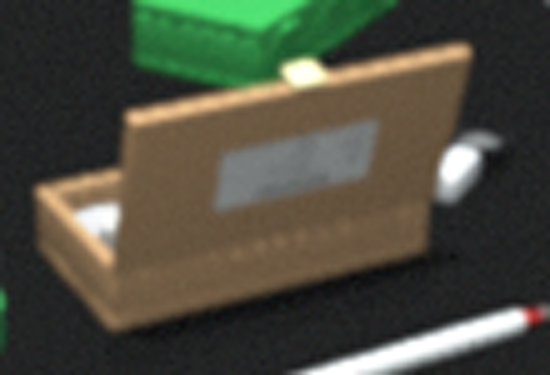

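View pics/z2.png

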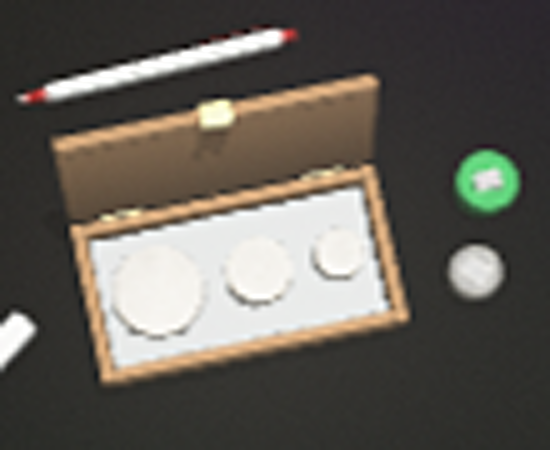

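View pics/z3.png

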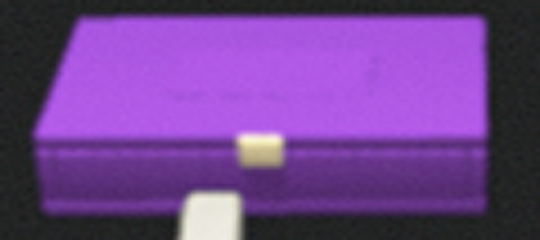

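```bash
python3 -m creep '[0,0,0,0,0,7,0,0,0,0,0,7]' 88
```

```text
clock: 1.17
tool_pos: [0.2836, 0.5569, 0.2056]
eef_rot: [0.353, 0.936, 0.0, -0.0]
contact_force: [0.5, 0.0, 0.0]
opening: 0.997
```

```bash
python3 -m creep '[0,0,0,0,0,7.1,0,0,0,0,0,7.1,0,0,0,0,0,7.1,0,0,0,0,0,7.1,0,0,0,0,0,7.1]' 34; cat >> h.py <<'E'
P=np.array([.6010,-.1264,.1992])
def st():
    s=get_state();M=R.from_quat(s["eef_rot"]).as_matrix();c,si=np.cos(P[2]),np.sin(P[2])
    W=np.array([[c,si,0],[-si,c,0],[0,0,1]])  # world->case
    p=W@(s["tool_pos"]-np.r_[P[:2],0]);Mc=W@M
    alpha=np.degrees(np.arctan2(-Mc[2,2],Mc[0,2]))
    g=s["opening"]*88.1
    ft=p*1e3-Mc[:,1]*g/2; rt=p*1e3+Mc[:,1]*g/2
    print("t%.2f"%s["clock"],"tcp_case",(p*1e3).round(1),"alpha %.1f"%alpha,"yawerr x",Mc[:,0].round(3),"g %.1f"%g,"front tip",ft.round(1),"rear tip",rt.round(1),"F",s["contact_force"].round(2))
    return p*1e3,Mc
E
python3 -c "
from h import *
p,M=st()
for t in ([-.15,.35,.2],[-.09,.08,.2],[.06,-.028,.17]): print(((np.array(t)*1e3-p)@M).round())"
```

```text
clock: 1.58
tool_pos: [0.2834, 0.5571, 0.2058]
eef_rot: [0.624, 0.782, 0.0, -0.001]
contact_force: [0.4, -0.7, 0.4]
opening: 0.645
t1.58 tcp_case [-176.1  732.8  205.8] alpha 90.1 yawerr x [-0.024  1.     0.001] g 56.8 front tip [-204.4  732.1  205.8] rear tip [-147.7  733.5  205.7] F [ 0.45 -0.67  0.43]
[-383.   17.    5.]
[-655.   70.    5.]
[-766.  217.   34.]
```

```bash
python3 -m creep '[-40,4,0,0,0,1.4,-40,4,0,0,0,0,-40,4,0,0,0,0,-40,4,0,0,0,0,-40,4,0,0,0,0]'; python3 -m creep '[-40,4,0,0,0,0,-40,4,0,0,0,0,-40,4,0,0,0,0,-40,4,0,0,0,0,-40,4,0,0,0,0]';python3 -m creep '[-40,4,0,0,0,0,-40,4,0,0,0,0,-40,5,0,0,0,0,-40,5,0,0,0,0,-40,5,0,0,0,0]';python3 -c "
from h import *
p,M=st()
for t in ([-.09,.08,.2],[.06,-.028,.17]): print(((np.array(t)*1e3-p)@M).round())"
```

```text
clock: 2.0
tool_pos: [0.3387, 0.372, 0.2034]
eef_rot: [0.628, 0.778, 0.004, -0.005]
contact_force: [1.9, -0.4, 1.2]
opening: 0.386
clock: 2.42
tool_pos: [0.402, 0.1734, 0.2019]
eef_rot: [0.627, 0.779, 0.006, -0.004]
contact_force: [1.0, -0.3, -0.4]
opening: 0.386
clock: 2.83
tool_pos: [0.469, -0.0243, 0.2004]
eef_rot: [0.626, 0.78, 0.008, -0.003]
contact_force: [0.7, 0.4, 0.3]
opening: 0.388
t2.83 tcp_case [-109.2  126.2  200.4] alpha 89.5 yawerr x [-0.018  1.     0.015] g 34.2 front tip [-126.2  125.9  200.3] rear tip [-92.1 126.5 200.6] F [0.65 0.37 0.34]
[-47.  18.  -0.]
[-158.  166.   29.]
```

```bash
python3 -m creep '[-32,34,0,0,-0.9,1,-32,34,0,0,0,0,-32,34,0,0,0,0,-32,34,0,0,0,0,-20,22,10,0,0,0]'; python3 -m creep '[0,0,0,0,0,0]';python3 - <<'E'
from h import *
p,M=st();print(((np.array([60,-28,140])-p)@M).round(1))
for n in("side","top"):
    d=snapshot(n)["color"][:,:,::-1]
    c=d[110:260,230:410] if n=="side" else d[60:240,220:420]
    cv2.imwrite(f"pics/{n}1.png",cv2.resize(c,None,fx=3.3,fy=3.3,interpolation=cv2.INTER_CUBIC))
E
```

```text
clock: 3.25
tool_pos: [0.6342, -0.1397, 0.1934]
eef_rot: [0.638, 0.77, 0.001, 0.004]
contact_force: [0.9, -0.9, 0.5]
opening: 0.385
clock: 3.33
tool_pos: [0.6375, -0.1443, 0.1913]
eef_rot: [0.64, 0.768, 0.001, 0.006]
contact_force: [0.2, 0.0, -0.5]
opening: 0.387
t3.33 tcp_case [ 32.2 -24.7 191.3] alpha 89.5 yawerr x [ 0.018  1.    -0.008] g 34.1 front tip [ 15.2 -24.4 191.1] rear tip [ 49.3 -25.  191.4] F [ 0.17  0.01 -0.55]
[-2.3 27.4 51.6]
```

View pics/side1.png

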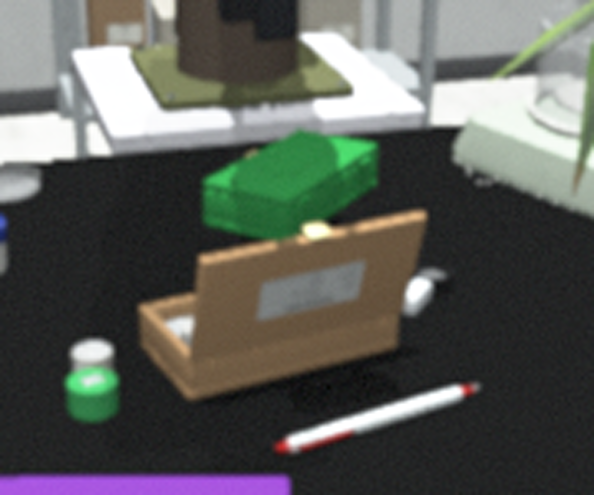

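View pics/top1.png

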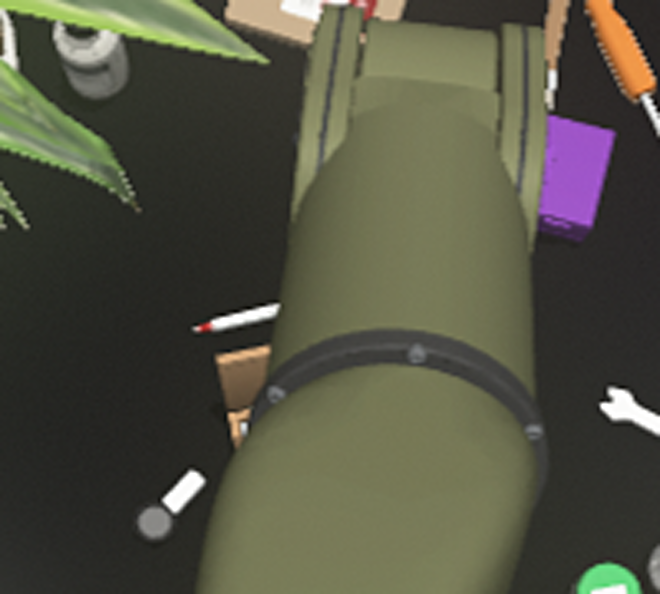

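```bash
python3 - <<'E'
from h import *
d=snapshot("side")["color"][:,:,::-1];cv2.imwrite("pics/side2.png",d)
s=get_state();print(proj('side',s["tool_pos"]),s["tool_pos"])
E
```

```text
[[309.93035722 133.58168524]] [ 0.63350543 -0.1392694   0.19303108]
```

View pics/side2.png

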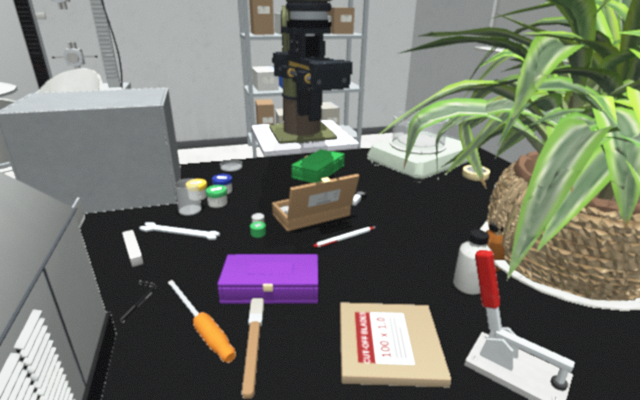

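```bash
python3 - <<'E'
from h import *
a=cv2.imread("pics/side2.png")[40:220,255:375];A=cv2.resize(a,None,fx=3.3,fy=3.3,interpolation=cv2.INTER_CUBIC)
s=get_state();M=R.from_quat(s["eef_rot"]).as_matrix()
for o in((0,0,0),(0,.017,0),(0,-.017,0),(0,0,-.064)):
    u=proj('side',s["tool_pos"]+M@np.array(o))[0];cv2.circle(A,tuple(((u-[255,40])*3.3).astype(int)),3,(0,0,255),-1)
cv2.imwrite("pics/z4.png",A)
E
```

```text
(no output)
```

View pics/z4.png

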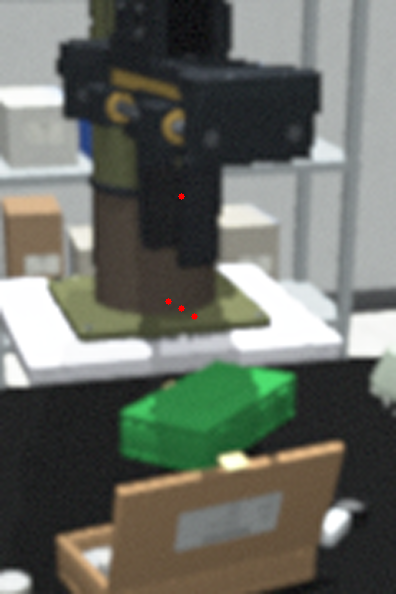

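```bash
python3 - <<'E'
from h import *
for c in CAM: print(c,proj(c,[[0,0,0],[.283,.557,.206],[.283,.557,.3],[.633,-.139,.193],[.633,-.139,.226]]).round(0))
d=snapshot("side");print(np.abs(d["extrinsics"][:3]-CAM["side"][1]).max())
s=get_state();print(s["q"].round(3),s["tool_pos"])
cv2.imwrite("pics/top3.png",snapshot("top")["color"][:,:,::-1])
E
```

```text
side [[302. 133.]
 [499.  81.]
 [506.  49.]
 [310. 134.]
 [310. 116.]]
top [[268. 457.]
 [-34. 344.]
 [-76. 353.]
 [331. 165.]
 [332. 161.]]
4.938511821706015e-09
[ 0.161  0.727 -0.033  1.517  0.03   0.891  0.304] [ 0.63314068 -0.13845839  0.19339606]
```

View pics/top3.png

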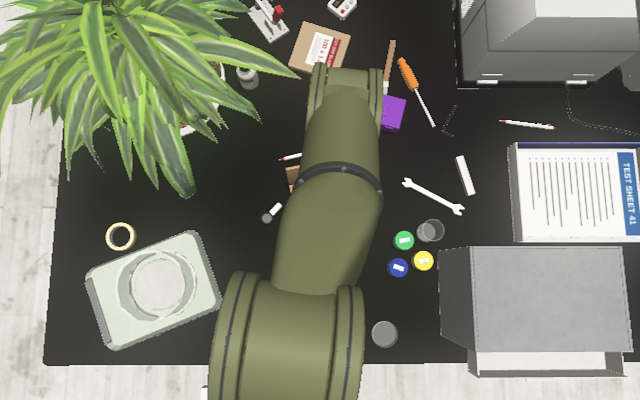

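```bash
python3 -m creep '[0,0,0,0,0,0,0,0,0,0,0,0,0,0,0,0,0,0,0,0,0,0,0,0,0,0,0,0,0,0]' 0; cat >> h.py <<'E'
def fcrop(name,x0,y0,x1,y1,f,extra=(),cam="side"):
    d=snapshot(cam)["color"][:,:,::-1];A=cv2.resize(d[y0:y1,x0:x1],None,fx=f,fy=f,interpolation=cv2.INTER_CUBIC)
    s=get_state();M=R.from_quat(s["eef_rot"]).as_matrix();h=s["opening"]*.0881/2
    pts=[s["tool_pos"]+M@np.array(o) for o in((0,0,0),(0,h,0),(0,-h,0))]+[np.asarray(e) for e in extra]
    for i,q in enumerate(pts):
        u=proj(cam,q)[0];cv2.circle(A,tuple(((u-[x0,y0])*f).astype(int)),2,(0,0,255) if i<3 else (255,255,0),-1)
    cv2.imwrite(f"pics/{name}.png",A)
E
python3 - <<'E'
from h import *
st();fcrop("s5",255,20,375,200,3.3)
E
```

```text
clock: 4.0
tool_pos: [0.6308, -0.1337, 0.196]
eef_rot: [0.636, 0.772, 0.002, 0.003]
contact_force: [-0.6, 0.2, 0.1]
opening: 0.032
t4.00 tcp_case [ 27.8 -13.  196. ] alpha 89.6 yawerr x [ 0.006  1.    -0.003] g 2.8 front tip [ 26.4 -13.  196. ] rear tip [ 29.1 -13.  196. ] F [-0.57  0.17  0.06]
```

View pics/s5.png

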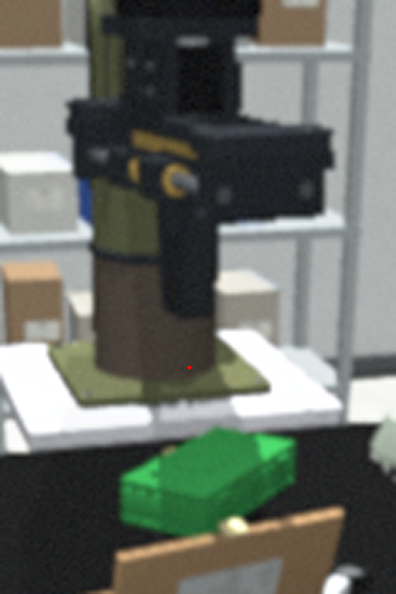

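```bash
python3 -m creep '[0,0,0,-7,0,0,0,0,0,-7,0,0,0,0,0,-7,0,0,0,0,0,-7,0,0,0,0,0,0,0,0]' 34; python3 - <<'E'
from h import *
st();fcrop("s6",255,20,375,200,3.3)
E
```

```text
clock: 4.47
tool_pos: [0.632, -0.1321, 0.1952]
eef_rot: [0.618, 0.753, 0.175, 0.146]
contact_force: [-1.6, -0.7, -1.3]
opening: 0.364
t4.47 tcp_case [ 29.3 -11.8 195.2] alpha 63.6 yawerr x [ 0.004  1.    -0.003] g 32.1 front tip [ 14.9 -11.7 188.1] rear tip [ 43.7 -11.8 202.3] F [-1.64 -0.65 -1.3 ]
```

View pics/s6.png

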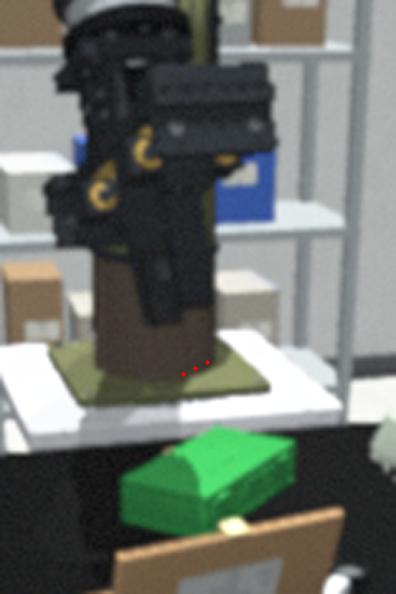

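```bash
python3 - <<'E'
from h import *
a=cv2.imread("pics/side0.png").astype(int);b=snapshot("side")["color"][:,:,::-1].astype(int)
d=np.clip(np.abs(a-b).sum(2)*3,0,255).astype(np.uint8)[20:200,255:375]
cv2.imwrite("pics/d.png",cv2.resize(d,None,fx=3.3,fy=3.3,interpolation=cv2.INTER_NEAREST))
E
```

```text
(no output)
```

View pics/d.png

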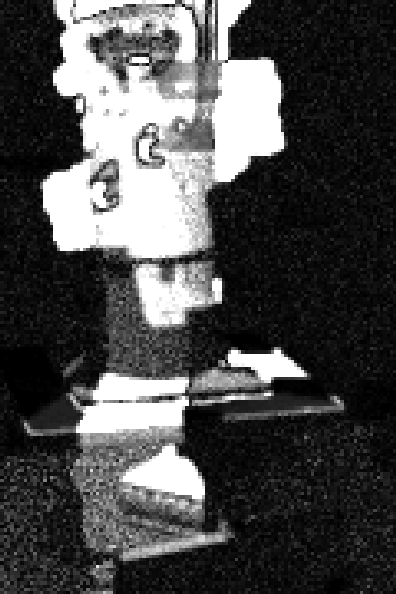

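```bash
python3 -m creep '[0,0,0,0,7,0,0,0,0,0,7,0,0,0,0,0,7,0,0,0,0,0,7,0,0,0,0,0,7,0]'; python3 - <<'E'
from h import *
st();fcrop("s7",255,20,375,200,3.3)
E
```

```text
clock: 4.98
tool_pos: [0.6511, -0.1101, 0.2081]
eef_rot: [0.522, 0.775, 0.346, -0.081]
contact_force: [1.5, 0.5, -0.5]
opening: 0.387
t4.98 tcp_case [ 52.3   6.1 208.1] alpha 64.7 yawerr x [-0.283  0.827  0.486] g 34.1 front tip [ 37.1   5.4 200.4] rear tip [ 67.5   6.8 215.8] F [ 1.55  0.5  -0.55]
```

View pics/s7.png

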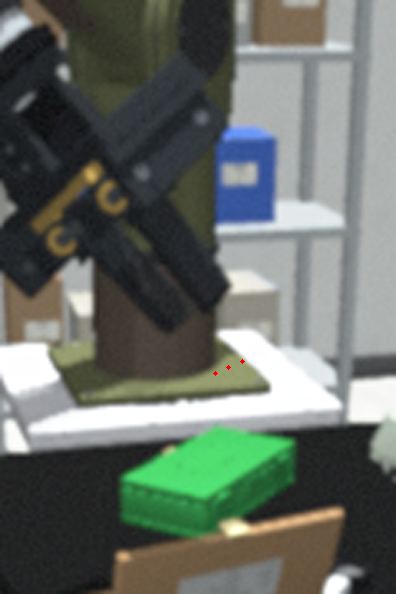

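```bash
python3 - <<'E'
from h import *
D=[((.6331,-.1385,.1934),(.638,.77,.001,.005),(178/3.3+255,258/3.3+40)),
((.632,-.1321,.1952),(.618,.753,.175,.146),(180/3.3+255,313/3.3+20)),
((.6511,-.1101,.2081),(.522,.775,.346,-.081),(193/3.3+255,313/3.3+20))]
f=lambda o:np.concatenate([proj('side',np.array(p)+R.from_quat(q).apply(o))[0]-uv for p,q,uv in D])
r=least_squares(f,[0,0,0]);print(r.x,f(r.x))
g=lambda o:np.concatenate([proj('side',np.array(p)+o)[0]-uv for p,q,uv in D])
r=least_squares(g,[0,0,0]);print(r.x,g(r.x))
h=lambda o:np.concatenate([proj('side',np.array(p)+o[:3]+R.from_quat(q).apply([0,0,o[3]]))[0]-uv for p,q,uv in D])
r=least_squares(h,[0,0,0,0]);print(r.x,h(r.x))
st()
E
```

```text
[-0.00489144  0.00358598 -0.03254862] [-0.16398252 -1.22827964 -1.03151555 -0.02098999  1.81001122  0.28995591]
[-1.81027533  0.47135044 -0.45184635] [-0.19749867 -1.50504938  0.08648762  1.46120242  0.11044378  0.04458248]
[-0.0476671   0.01061011 -0.01663874 -0.03516135] [ 0.37359818 -1.20483275 -0.67997392  0.94964179  0.2895662   0.27031996]
t5.03 tcp_case [ 52.4  -0.8 201. ] alpha 64.6 yawerr x [-0.273  0.825  0.494] g 33.8 front tip [ 37.3  -1.3 193.5] rear tip [ 67.5  -0.3 208.6] F [ 3.35 -5.81 -4.06]
```

```bash
python3 -m creep '[0,0,0,0,-7,0,0,0,0,0,-7,0,0,0,0,0,-7,0,0,0,0,0,-7,0,0,0,0,0,-4,0]'; python3 -m creep '[0,0,0,6,0,0,0,0,0,6,0,0,0,0,0,6,0,0,0,0,0,6,0,0,0,0,0,2,0,0]' 36; python3 -m creep '[0,0,0,0,0,0,0,0,0,0,0,0]'; cat >> h.py <<'E'
L=32.
def st():
    s=get_state();M=R.from_quat(s["eef_rot"]).as_matrix();c,si=np.cos(P[2]),np.sin(P[2])
    W=np.array([[c,si,0],[-si,c,0],[0,0,1]]);p=W@(s["tool_pos"]-np.r_[P[:2],0])*1e3;Mc=W@M
    alpha=np.degrees(np.arctan2(-Mc[2,2],Mc[0,2]));g=s["opening"]*88.1;t=p-L*Mc[:,2]
    ft=t-Mc[:,1]*g/2; rt=t+Mc[:,1]*g/2
    e=R.from_matrix(np.array([[0,1,0],[1,0,0],[0,0,-1.]]).T@Mc).as_rotvec(degrees=True)
    print("t%.2f"%s["clock"],"tip mid",t.round(1),"alpha %.1f"%alpha,"roterr",e.round(1),"g %.1f"%g,"front",ft.round(1),"rear",rt.round(1),"F",s["contact_force"].round(1))
    return t,Mc
def tips():
    s=get_state();M=R.from_quat(s["eef_rot"]).as_matrix();h=s["opening"]*.0881/2
    return [s["tool_pos"]+M@np.array(o) for o in((0,h,-L/1e3),(0,-h,-L/1e3))]
E
python3 - <<'E'
from h import *
t,M=st();print(((np.array([60,-28,140])-t)@M).round(1))
E
```

```text
clock: 5.45
tool_pos: [0.6685, -0.1331, 0.1937]
eef_rot: [0.613, 0.756, 0.185, 0.138]
contact_force: [-0.8, 0.7, -1.4]
opening: 0.382
clock: 5.87
tool_pos: [0.6668, -0.1181, 0.1997]
eef_rot: [0.622, 0.783, -0.006, -0.007]
contact_force: [0.9, 0.9, -0.2]
opening: 0.407
clock: 6.03
tool_pos: [0.6742, -0.1124, 0.2021]
eef_rot: [0.619, 0.786, -0.005, -0.004]
contact_force: [0.2, -1.1, -0.0]
opening: 0.412
t6.03 tip mid [ 74.9  -0.7 234.1] alpha 90.7 roterr [ 0.7 -0.1 -2.2] g 36.3 front [ 56.8  -1.4 234.3] rear [ 93.   -0.  233.9] F [ 0.2 -1.1 -0. ]
[-26.7 -14.7  94.3]
```

```bash
python3 -m creep '[-7,-4,20,-0.7,0,1.5,-7,-4,20,0,0,0,-7,-4,20,0,0,0,-3,-2,15,0,0,0,0,0,0,0,0,0]'; python3 -m creep '[0,0,0,0,0,0]'; python3 - <<'E'
from h import *
t,M=st();print(((np.array([60,-28,125])-t)@M).round(1))
fcrop("s8",255,60,375,240,3.3,tips())
E
```

```text
clock: 6.45
tool_pos: [0.6703, -0.1374, 0.1296]
eef_rot: [0.628, 0.778, 0.002, 0.006]
contact_force: [-0.1, 0.1, -0.2]
opening: 0.405
clock: 6.53
tool_pos: [0.67, -0.1379, 0.1299]
eef_rot: [0.628, 0.778, 0.002, 0.006]
contact_force: [-0.8, 0.3, 0.3]
opening: 0.405
t6.53 tip mid [ 65.  -24.7 161.9] alpha 89.4 roterr [-0.6 -0.4 -0.7] g 35.6 front [ 47.2 -24.9 161.7] rear [ 82.8 -24.5 162.1] F [-0.8  0.3  0.3]
[-3.  -5.5 36.9]
```

View pics/s8.png

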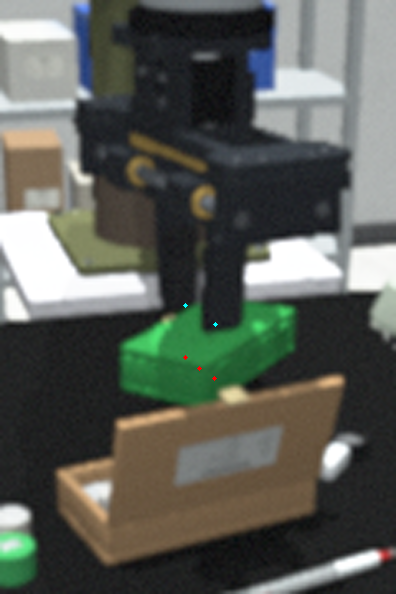

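```bash
python3 -m creep '[-1.5,-2.5,14,0.6,0.4,0.7,-1.5,-2.5,14,0,0,0,0,0,6,0,0,0,0,0,0,0,0,0]'; python3 - <<'E'
from h import *
t,M=st();print(((np.array([60,-28,80])-t)@M).round(1))
fcrop("s9",255,60,375,240,3.3,tips()+list(c2w(P,[lid(1.83,-.028),lid(1.83,-.028,.078,.007)])))
E
```

```text
clock: 6.92
tool_pos: [0.669, -0.1417, 0.0982]
eef_rot: [0.634, 0.774, 0.002, 0.003]
contact_force: [1.3, 0.5, -0.0]
opening: 0.405
t6.92 tip mid [ 63.4 -28.4 130.2] alpha 89.6 roterr [-0.4 -0.1  0.1] g 35.7 front [ 45.6 -28.3 130.1] rear [ 81.2 -28.4 130.3] F [ 1.3  0.5 -0. ]
[ 0.4 -3.7 50.1]
```

View pics/s9.png

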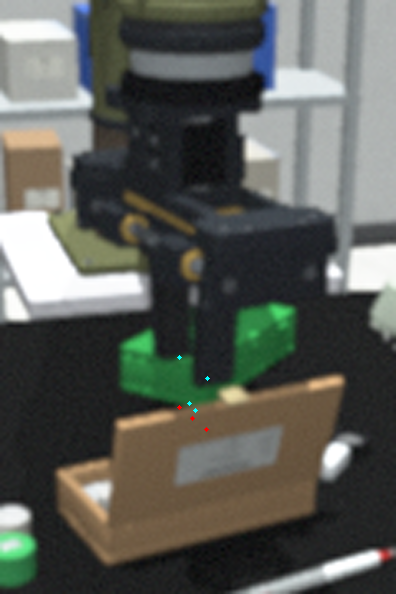

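```bash
python3 -m creep '[0,0,10,0.4,0,0,0,0,12,0,0,0,0,0,12,0,0,0,0,0,12,0,0,0,0,0,0,0,0,0]'; python3 - <<'E'
from h import *
t,M=st()
fcrop("s10",255,60,375,240,3.3,tips()+list(c2w(P,[lid(1.83,-.028),lid(1.83,-.028,.078,.007)])))
E
```

```text
clock: 7.38
tool_pos: [0.6714, -0.1411, 0.0501]
eef_rot: [0.634, 0.774, 0.0, 0.002]
contact_force: [-0.5, -0.3, -1.1]
opening: 0.411
t7.38 tip mid [ 66.  -28.3  82.1] alpha 89.8 roterr [-0.2 -0.2  0. ] g 36.2 front [ 47.9 -28.3  82. ] rear [ 84.1 -28.3  82.1] F [-0.5 -0.3 -1.1]
```

View pics/s10.png

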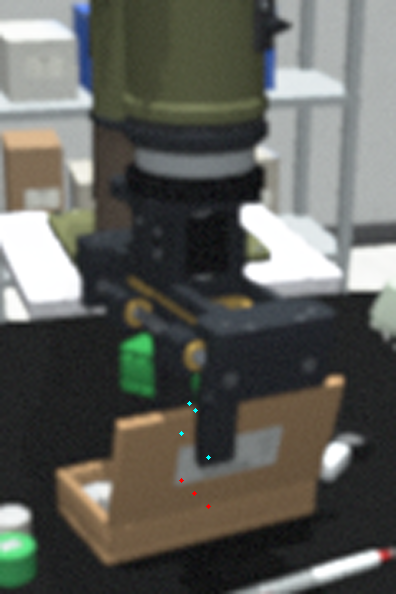

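```bash
python3 -m creep '[0,-4,1,0,0,0,0,-4,1,0,0,0,0,-4,0,0,0,0,0,0,0,0,0,0]' 31; python3 -c "
from h import *
st()";  python3 -m creep '[0,-4,0,0,0,0,0,-4,0,0,0,0,0,0,0,0,0,0]'; python3 - <<'E'
from h import *
t,M=st()
fcrop("s11",235,100,375,240,4,tips()+list(c2w(P,[lid(1.83,-.028),lid(1.83,-.028,.078,.007)])))
E
```

```text
clock: 7.77
tool_pos: [0.6593, -0.1439, 0.049]
eef_rot: [0.634, 0.774, 0.001, 0.003]
contact_force: [0.2, 0.7, 1.1]
opening: 0.353
t7.77 tip mid [ 53.6 -28.6  81. ] alpha 89.7 roterr [-0.3 -0.2  0. ] g 31.1 front [ 38.  -28.6  80.9] rear [ 69.1 -28.6  81.1] F [0.2 0.7 1.1]
clock: 8.02
tool_pos: [0.6512, -0.1461, 0.0503]
eef_rot: [0.634, 0.774, 0.001, 0.004]
contact_force: [0.2, 0.0, -0.7]
opening: 0.351
t8.02 tip mid [ 45.1 -29.1  82.3] alpha 89.6 roterr [-0.4 -0.2  0.1] g 31.0 front [ 29.7 -29.1  82.2] rear [ 60.6 -29.1  82.4] F [ 0.2  0.  -0.7]
```

View pics/s11.png

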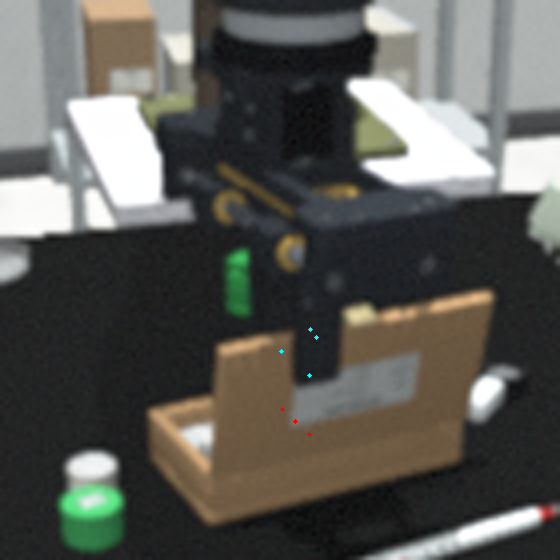

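```bash
python3 -m creep '[0,-4,0,0,0,0,0,-4,0,0,0,0,0,-4,0,0,0,0,0,-4,0,0,0,0,0,0,0,0,0,0]'; python3 - <<'E'
from h import *
t,M=st()
cs=[lid(np.radians(a),y) for a in(90,75) for y in(-.075,.075)]
fcrop("s12",235,100,375,240,4,tips()+list(c2w(P,cs)))
E
```

```text
clock: 8.48
tool_pos: [0.6351, -0.1494, 0.0508]
eef_rot: [0.634, 0.774, 0.002, 0.005]
contact_force: [-0.1, -1.1, -0.6]
opening: 0.349
t8.48 tip mid [ 28.6 -29.2  82.8] alpha 89.5 roterr [-0.5 -0.3  0.1] g 30.8 front [ 13.2 -29.2  82.7] rear [ 44.  -29.2  82.9] F [-0.1 -1.1 -0.6]
```

View pics/s12.png

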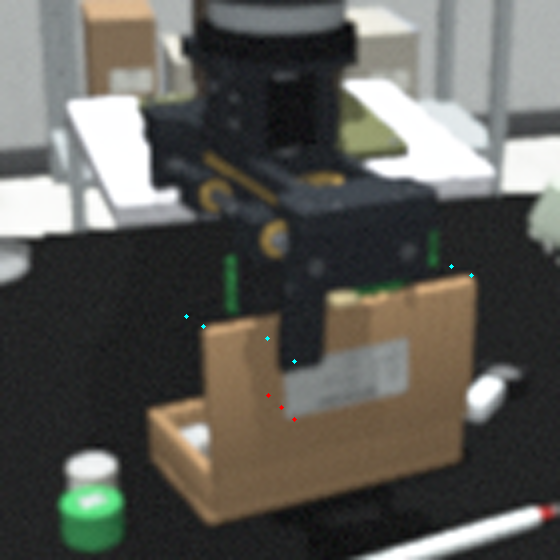

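```bash
python3 -m creep '[0,-4,0,0,0,0,0,-4,0,0,0,0,0,-3,0,0,0,0,0,0,0,0,0,0]'; python3 - <<'E'
from h import *
t,M=st()
cs=[lid(np.radians(a),y) for a in(75,60) for y in(-.075,.075)]
fcrop("s13",235,100,375,240,4,tips()+list(c2w(P,cs)))
E
```

```text
clock: 8.87
tool_pos: [0.6239, -0.1516, 0.0506]
eef_rot: [0.634, 0.774, 0.002, 0.005]
contact_force: [-0.4, 0.1, 0.2]
opening: 0.353
t8.87 tip mid [ 17.2 -29.   82.6] alpha 89.5 roterr [-0.5 -0.3  0. ] g 31.1 front [  1.6 -29.   82.5] rear [ 32.7 -29.1  82.8] F [-0.4  0.1  0.2]
```

View pics/s13.png

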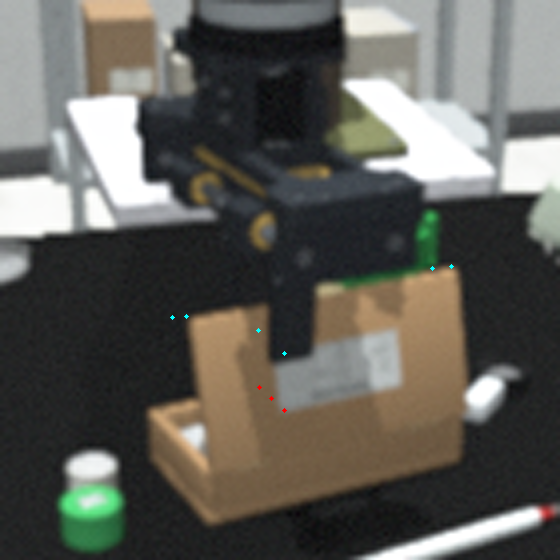

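```bash
python3 -m creep '[0,-2,0,0,0,0,0,-2,0,0,0,0,0,-2,0,0,0,0,0,0,0,0,0,0]'; python3 - <<'E'
from h import *
t,M=st()
cs=[lid(np.radians(a),y) for a in(75,60) for y in(-.075,.075)]
fcrop("s14",235,100,375,240,4,tips()+list(c2w(P,cs)))
E
```

```text
clock: 9.25
tool_pos: [0.6181, -0.1526, 0.0506]
eef_rot: [0.633, 0.774, 0.002, 0.005]
contact_force: [-1.3, -0.7, 0.1]
opening: 0.347
t9.25 tip mid [ 11.2 -28.9  82.6] alpha 89.4 roterr [-0.6 -0.3  0. ] g 30.6 front [ -4.1 -28.9  82.5] rear [ 26.5 -28.9  82.8] F [-1.3 -0.7  0.1]
```

View pics/s14.png

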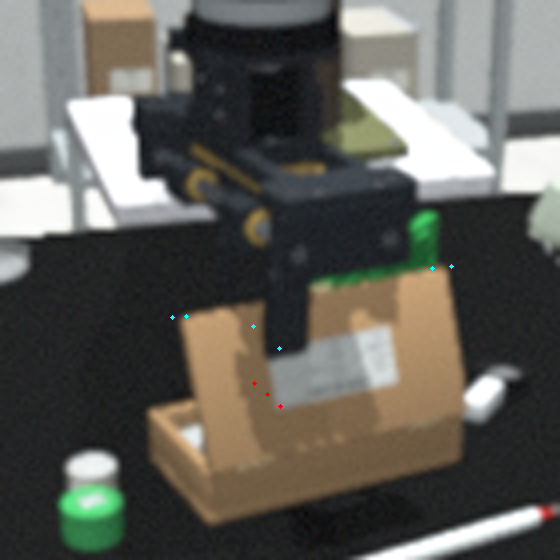

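```bash
python3 -m creep '[0,-2,0,0,0,0,0,-2,0,0,0,0,0,0,0,0,0,0]'; python3 - <<'E'
from h import *
t,M=st()
cs=[lid(np.radians(a),y) for a in(60,45) for y in(-.075,.075)]
fcrop("s15",235,100,375,240,4,tips()+list(c2w(P,cs)))
E
```

```text
clock: 9.55
tool_pos: [0.6142, -0.1533, 0.0505]
eef_rot: [0.633, 0.774, 0.003, 0.005]
contact_force: [-0.7, 0.2, 0.4]
opening: 0.349
t9.55 tip mid [  7.3 -28.8  82.5] alpha 89.4 roterr [-0.6 -0.3  0. ] g 30.8 front [ -8.1 -28.8  82.4] rear [ 22.6 -28.8  82.7] F [-0.7  0.2  0.4]
```

View pics/s15.png

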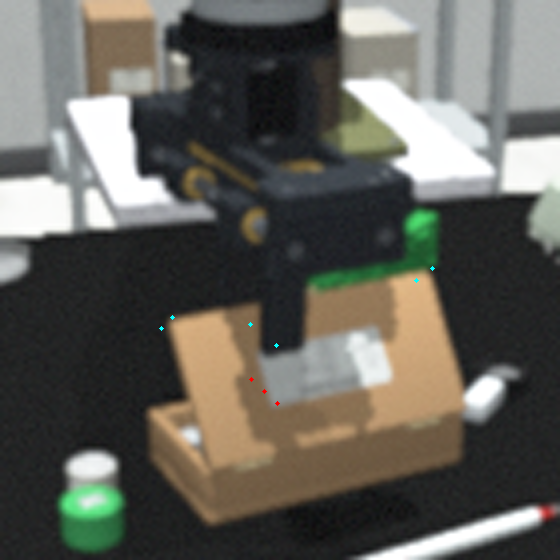

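```bash
python3 - <<'E'
from h import *
t,M=st()
cs=[lid(np.radians(a),y) for a in(60,45) for y in(-.075,.075)]
snapshot("side");fcrop("s16",235,100,375,240,4,tips()+list(c2w(P,cs)));st()
E
```

```text
t9.60 tip mid [  7.4 -28.8  82.6] alpha 89.4 roterr [-0.6 -0.3  0. ] g 31.2 front [ -8.2 -28.8  82.4] rear [ 23.  -28.8  82.7] F [-0.  -0.6 -0.4]
t9.70 tip mid [  7.6 -28.8  82.6] alpha 89.4 roterr [-0.6 -0.3  0. ] g 31.1 front [ -7.9 -28.8  82.4] rear [ 23.2 -28.8  82.8] F [-1.7 -1.   0.1]
```

View pics/s16.png

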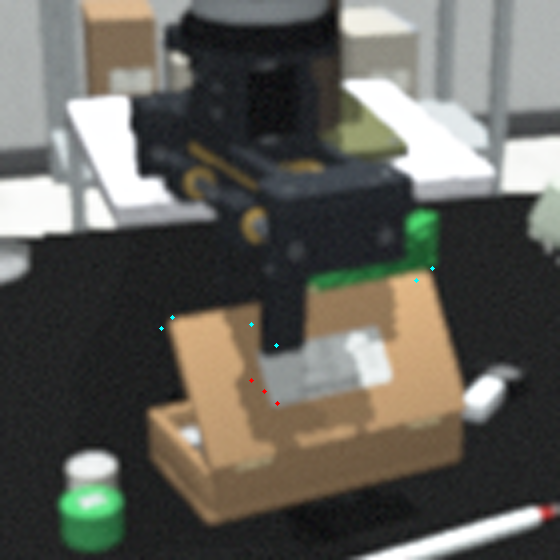

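```bash
cat >> h.py <<'E'
def angle(ptsR,ptsL):
    for off in(0,.0035,.007):
        f=lambda v:np.concatenate([(proj('side',c2w(P,lid(v[0],-.075,.078,off)))[0]-ptsR),(proj('side',c2w(P,lid(v[0],.075,.078,off)))[0]-ptsL)])
        r=least_squares(f,[.9]);print("off",off,"theta",r.x.round(3),"res",r.fun.round(1))
E
python3 - <<'E'
from h import *
c=lambda x,y:(235+x/4,100+y/4)
angle((290,187.6),(358.8,174.5))
angle(c(171,319),c(432,272))
E
```

```text
off 0 theta [1.864] res [ 0.6  0.1 -0.1 -0.5]
off 0.0035 theta [1.819] res [ 0.6  0.1 -0.  -0.5]
off 0.007 theta [1.777] res [ 0.7  0.   0.  -0.5]
off 0 theta [1.017] res [ 0.1 -0.2 -0.4 -0.6]
off 0.0035 theta [0.971] res [ 0.1 -0.2 -0.4 -0.6]
off 0.007 theta [0.925] res [ 0.  -0.3 -0.5 -0.7]
```

```bash
cat >> h.py <<'E'
def plan(th,al,s,n,C=None):
    t,M=st();S=get_state();g=S["opening"]*88.1
    o=np.array([0,-g/2,-L]);F=t-M[:,1]*g/2
    th,al=np.radians([th,al]);C=np.array([39-78*np.cos(th),-29,30.5+78*np.sin(th)])
    d=np.array([np.cos(al),0,-np.sin(al)]);T=C+s*d
    z=d;y=np.array([np.sin(al),0,np.cos(al)]);Mt=np.c_[np.cross(y,z),y,z]
    w=R.from_matrix(M.T@Mt).as_rotvec()
    print("target F",T.round(1))
    rows=[];Mi=M.copy()
    for i in range(n):
        Rw=R.from_rotvec(w/n).as_matrix()
        tr=Mi.T@((T-F)/n)+o-Rw@o;rows.append(np.r_[tr,np.degrees(w/n)]);Mi=Mi@Rw
    print(np.array(rows).round(1).tolist())
E
python3 -c "
from h import *
plan(45,80,10,4)"
```

```text
t9.70 tip mid [  7.6 -28.8  82.6] alpha 89.4 roterr [-0.6 -0.3  0. ] g 31.1 front [ -7.9 -28.8  82.4] rear [ 23.2 -28.8  82.8] F [-1.7 -1.   0.1]
target F [-14.4 -29.   75.8]
[[-0.0, -0.3, 1.0, -2.3, 0.1, 0.0], [-0.0, -0.4, 0.9, -2.3, 0.1, 0.0], [-0.0, -0.5, 0.8, -2.3, 0.1, 0.0], [-0.0, -0.5, 0.8, -2.3, 0.1, 0.0]]
```

```bash
python3 -m creep '[0,-0.3,1,-2.3,0,0,0,-0.4,0.9,-2.3,0,0,0,-0.5,0.8,-2.3,0,0,0,-0.5,0.8,-2.3,0,0,0,0,0,0,0,0]'; python3 - <<'E'
from h import *
plan(40,76,10,4)
fcrop("s17",235,100,375,240,4,tips())
E
```

```text
clock: 10.12
tool_pos: [0.6153, -0.1528, 0.0473]
eef_rot: [0.63, 0.771, 0.068, 0.059]
contact_force: [-0.0, -0.7, -0.2]
opening: 0.35
t10.12 tip mid [  3.  -28.5  78.8] alpha 79.6 roterr [-10.4  -0.3  -0.1] g 30.9 front [-12.2 -28.5  76. ] rear [ 18.2 -28.5  81.6] F [-0.  -0.7 -0.2]
target F [-18.3 -29.   70.9]
[[-0.1, -1.2, 0.7, -0.9, 0.1, 0.0], [-0.1, -1.2, 0.7, -0.9, 0.1, 0.0], [-0.1, -1.3, 0.7, -0.9, 0.1, 0.0], [-0.1, -1.3, 0.6, -0.9, 0.1, 0.0]]
```

View pics/s17.png

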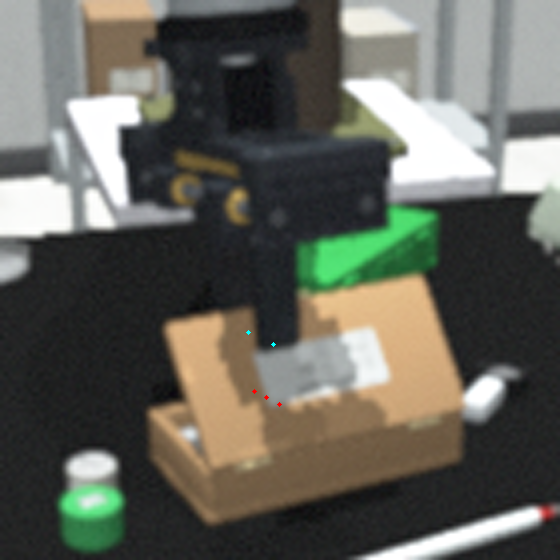

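```bash
python3 -m creep '[0,-1.2,0.7,-0.9,0,0,0,-1.2,0.7,-0.9,0,0,0,-1.3,0.7,-0.9,0,0,0,-1.3,0.6,-0.9,0,0]'; python3 - <<'E'
from h import *
plan(33,70,9,5)
fcrop("s18",235,100,375,240,4,tips())
E
```

```text
clock: 10.5
tool_pos: [0.6174, -0.152, 0.0455]
eef_rot: [0.626, 0.769, 0.094, 0.081]
contact_force: [-1.0, -1.4, -0.2]
opening: 0.351
t10.50 tip mid [  3.1 -28.2  76.5] alpha 75.7 roterr [-14.3  -0.4  -0.3] g 30.9 front [-11.9 -28.3  72.7] rear [ 18.1 -28.1  80.3] F [-1.  -1.4 -0.2]
target F [-23.3 -29.   64.5]
[[-0.1, -2.0, 0.7, -1.1, 0.1, 0.1], [-0.1, -2.0, 0.7, -1.1, 0.1, 0.1], [-0.1, -2.0, 0.6, -1.1, 0.1, 0.1], [-0.1, -2.0, 0.5, -1.1, 0.1, 0.1], [-0.1, -2.1, 0.5, -1.1, 0.1, 0.1]]
```

View pics/s18.png

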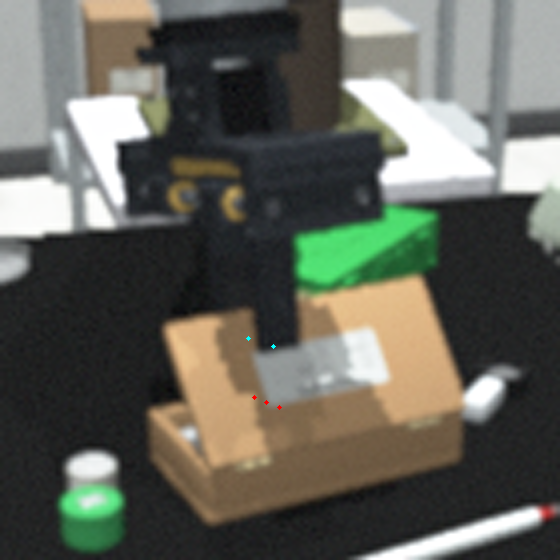

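```bash
python3 -m creep '[0,-3,0.7,-1.1,0,0,0,-3,0.7,-1.1,0,0,0,-3,0.6,-1.1,0,0]'; python3 - <<'E'
from h import *
plan(36,70,9,4)
fcrop("s19",235,100,375,240,4,tips())
E
```

```text
clock: 10.8
tool_pos: [0.6139, -0.1532, 0.0429]
eef_rot: [0.623, 0.767, 0.117, 0.099]
contact_force: [-0.5, -0.5, -0.1]
opening: 0.351
t10.80 tip mid [ -2.3 -28.6  73.4] alpha 72.4 roterr [-17.6  -0.3  -0.4] g 30.9 front [-17.1 -28.8  68.7] rear [ 12.4 -28.5  78. ] F [-0.5 -0.5 -0.1]
target F [-21.  -29.   67.9]
[[-0.0, -0.7, -0.3, -0.6, 0.1, 0.1], [-0.1, -0.7, -0.3, -0.6, 0.1, 0.1], [-0.1, -0.7, -0.3, -0.6, 0.1, 0.1], [-0.1, -0.7, -0.3, -0.6, 0.1, 0.1]]
```

View pics/s19.png

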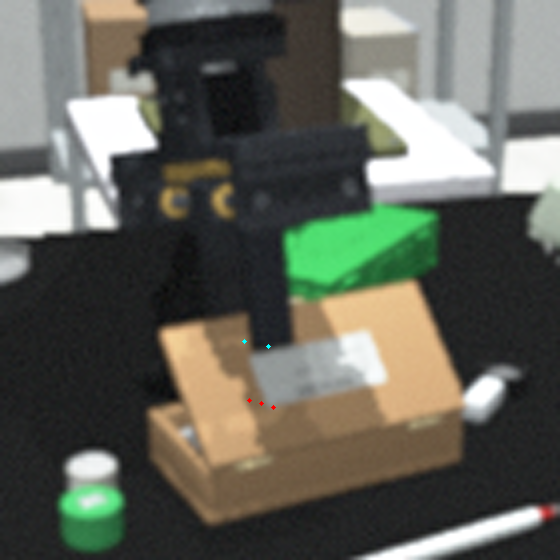

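```bash
python3 -c "
from h import *
plan(32,67,9,4)"; python3 -m creep '[0,-2.7,0.4,-1.3,0,0,0,-2.7,0.3,-1.3,0,0,0,-2.7,0.3,-1.3,0,0,0,-2.7,0.2,-1.3,0,0]'; python3 - <<'E'
from h import *
plan(26,64,8,4)
fcrop("s20",235,100,375,240,4,tips())
E
```

```text
t10.85 tip mid [ -4.1 -29.3  72.8] alpha 72.5 roterr [-17.5  -0.3  -0.4] g 31.1 front [-19.  -29.4  68.1] rear [ 10.7 -29.2  77.5] F [-2.7 -2.  -0.2]
target F [-23.6 -29.   63.5]
[[0.1, -0.7, 0.4, -1.4, 0.1, 0.1], [0.1, -0.7, 0.3, -1.4, 0.1, 0.1], [0.1, -0.7, 0.3, -1.4, 0.1, 0.1], [0.1, -0.7, 0.3, -1.4, 0.1, 0.1]]
clock: 11.18
tool_pos: [0.6129, -0.1579, 0.0438]
eef_rot: [0.623, 0.766, 0.122, 0.103]
contact_force: [0.9, -0.2, 0.4]
opening: 0.352
t11.18 tip mid [ -4.7 -33.1  74.2] alpha 71.6 roterr [-18.4  -0.3  -0.4] g 31.0 front [-19.4 -33.2  69.3] rear [ 10.  -33.   79.1] F [ 0.9 -0.2  0.4]
target F [-27.6 -29.   57.5]
[[1.1, -1.8, 1.6, -1.9, 0.0, 0.1], [1.1, -1.9, 1.5, -1.9, 0.0, 0.1], [1.1, -2.0, 1.4, -1.9, 0.0, 0.1], [1.1, -2.0, 1.3, -1.9, 0.0, 0.1]]
```

View pics/s20.png

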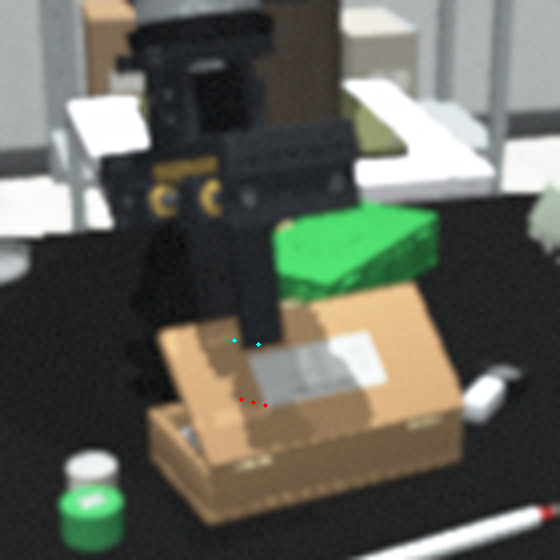

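```bash
python3 -c "
from h import *
s=get_state();print(s['q'].round(3),s['qd'].round(3),s['contact_force'],s['moment']);st()"
```

```text
[ 0.395  0.866 -0.231  1.97   0.928  0.046 -0.445] [-0.012  0.001  0.017 -0.001 -0.475 -0.004  0.496] [-0.71433763 -0.41455918  0.0606273 ] [-0.1527791   0.34644746  0.00035629]
t11.23 tip mid [ -5.1 -33.5  74.1] alpha 71.6 roterr [-18.4  -0.3  -0.4] g 31.1 front [-19.9 -33.6  69.2] rear [  9.6 -33.4  79. ] F [-0.7 -0.4  0.1]
```

```bash
python3 - <<'E'
from h import *
c=lambda x,y:(235+x/4,100+y/4)
angle(c(158,332),c(416,287))
q=[[.69,1.566,.902,np.hypot(.2832,.5564),.2048],[.727,1.517,.891,np.hypot(.6331,.1385),.1934]]
s=get_state();Q=s["q"];q.append([Q[1],Q[3],Q[5],np.hypot(*s["tool_pos"][:2]),s["tool_pos"][2]])
q=np.array(q);print(q)
def fk(v,q):
    a,b,c,h=v;A=q[:,0];B=A+q[:,1];C=B+q[:,2]
    return np.r_[a*np.sin(A)+b*np.sin(B)+c*np.sin(C)-q[:,3],h+a*np.cos(A)+b*np.cos(B)+c*np.cos(C)-q[:,4]]
r=least_squares(lambda v:fk(v,q),[.4,.4,.3,.3]);print(r.x,r.fun.round(3))
E
```

```text
off 0 theta [0.716] res [ 0.3  0.2 -0.8 -0.6]
off 0.0035 theta [0.671] res [ 0.3  0.2 -0.8 -0.7]
off 0.007 theta [0.623] res [ 0.2  0.2 -0.9 -0.7]
[[0.69       1.566      0.902      0.6243262  0.2048    ]
 [0.727      1.517      0.891      0.64807242 0.1934    ]
 [0.86646136 1.9702648  0.04568237 0.63267494 0.0437441 ]]
[0.64764397 0.27750784 0.2176592  0.09940256] [-0.001  0.001 -0.     0.001 -0.001 -0.   ]
```

```bash
python3 - <<'E'
from h import *
a,b,c,h=0.64764397,0.27750784,0.2176592,0.09940256
for x,z in((-20,69),(-28,57),(-35,45),(-39,31)):
  for al in(60,65,70,75,80,85):
    A=np.radians(al);zc=np.array([np.cos(A),0,-np.sin(A)]);yc=np.array([np.sin(A),0,np.cos(A)])
    T=np.array([x,-30,z])+15.5*yc+32*zc
    w=c2w(P,T/1e3)[0];r=np.hypot(w[0],w[1]);Z=w[2]
    # pitch angle of tool from up in radial plane
    ph=np.pi/2+A
    f=lambda v:[a*np.sin(v[0])+b*np.sin(v[0]+v[1])+c*np.sin(ph)-r,h+a*np.cos(v[0])+b*np.cos(v[0]+v[1])+c*np.cos(ph)-Z]
    s=least_squares(f,[.8,1.9]);print((x,z),al,"q5 %.2f"%(ph-s.x.sum()),s.cost<1e-8)
E
```

```text
(-20, 69) 60 q5 -0.42 True
(-20, 69) 65 q5 -0.27 True
(-20, 69) 70 q5 -0.12 True
(-20, 69) 75 q5 0.03 True
(-20, 69) 80 q5 0.17 True
(-20, 69) 85 q5 0.31 True
(-28, 57) 60 q5 -0.48 True
(-28, 57) 65 q5 -0.32 True
(-28, 57) 70 q5 -0.17 True
(-28, 57) 75 q5 -0.02 True
(-28, 57) 80 q5 0.12 True
(-28, 57) 85 q5 0.26 True
(-35, 45) 60 q5 -0.53 True
(-35, 45) 65 q5 -0.38 True
(-35, 45) 70 q5 -0.22 True
(-35, 45) 75 q5 -0.07 True
(-35, 45) 80 q5 0.07 True
(-35, 45) 85 q5 0.21 True
(-39, 31) 60 q5 -0.59 True
(-39, 31) 65 q5 -0.43 True
(-39, 31) 70 q5 -0.27 True
(-39, 31) 75 q5 -0.12 True
(-39, 31) 80 q5 0.02 True
(-39, 31) 85 q5 0.17 True
```

```bash
cat >> h.py <<'E'
def qq():
    s=get_state();print("q",s["q"].round(3))
E
python3 -c "
from h import *
st();qq()"; python3 -m creep '[2,0,0,0,3,0,0,0,0,0,0,0]';python3 -c "
from h import *
st();qq()"
```

```text
t11.23 tip mid [ -5.1 -33.5  74.1] alpha 71.6 roterr [-18.4  -0.3  -0.4] g 31.1 front [-19.9 -33.6  69.2] rear [  9.6 -33.4  79. ] F [-0.7 -0.4  0.1]
q [ 0.395  0.866 -0.231  1.97   0.928  0.046 -0.445]
clock: 11.4
tool_pos: [0.6125, -0.1587, 0.0431]
eef_rot: [0.619, 0.77, 0.135, 0.084]
contact_force: [-1.4, -3.1, 0.6]
opening: 0.354
t11.40 tip mid [ -5.  -35.3  73.5] alpha 71.9 roterr [-18.1   2.4  -1. ] g 31.2 front [-19.9 -35.5  68.7] rear [  9.8 -35.2  78.3] F [-1.4 -3.1  0.6]
q [ 0.521  0.893 -0.401  1.933  0.918  0.153 -0.377]
```

```bash
python3 -m creep '[2,0.5,-0.3,-1.5,2.5,0,2,0.5,-0.3,-1.5,2.5,0,1,0,0,0,0,0]';python3 -c "
from h import *
st();qq()"
```

```text
clock: 11.65
tool_pos: [0.6145, -0.1528, 0.044]
eef_rot: [0.609, 0.769, 0.182, 0.066]
contact_force: [-0.6, -1.3, -1.2]
opening: 0.349
t11.65 tip mid [ -3.4 -32.7  73.6] alpha 68.9 roterr [-21.    7.3  -1.8] g 30.7 front [-17.8 -32.8  68. ] rear [ 10.9 -32.6  79.1] F [-0.6 -1.3 -1.2]
q [ 0.665  0.941 -0.562  1.919  0.907  0.177 -0.286]
```

```bash
python3 -m creep '[1.5,0,0,-2,1.5,0,1,0,0,-2,1.5,0,1,-0.5,0,-2,1,0,0,0,0,0,0,0]';python3 - <<'E'
from h import *
st();qq();cv2.imwrite("pics/s21.png",snapshot("side")["color"][:,:,::-1]);fcrop("s21c",235,100,375,240,4,tips())
E
```

```text
clock: 11.98
tool_pos: [0.615, -0.1472, 0.0427]
eef_rot: [0.598, 0.761, 0.241, 0.072]
contact_force: [-1.7, -1.0, -0.8]
opening: 0.35
t11.98 tip mid [ -4.7 -29.5  70.7] alpha 63.0 roterr [-26.9  11.2  -2.1] g 30.8 front [-18.4 -29.3  63.7] rear [  9.1 -29.6  77.6] F [-1.7 -1.  -0.8]
q [ 0.742  0.978 -0.59   1.96   1.008  0.048 -0.316]
```

View pics/s21.png

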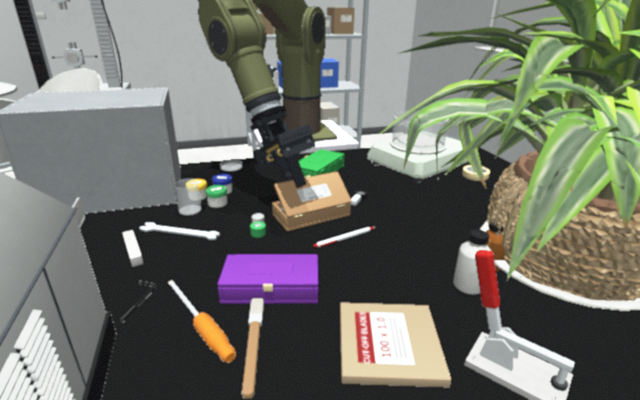

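View pics/s21c.png

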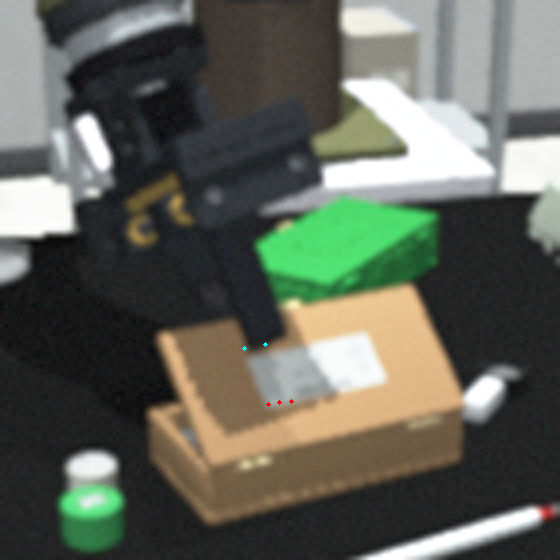

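```bash
cat >> h.py <<'E'
from scipy.optimize import brentq
def pred():
    t,M=st();g=get_state()["opening"]*88.1;F=t-M[:,1]*g/2;n=M[:,1]
    C=lambda th:np.array([39-78*np.cos(th),F[1],30.5+78*np.sin(th)])
    f=lambda th:(C(th)-F)@n
    try:
        th=brentq(f,-.1,1.2);c=C(th);print("pred theta %.1f deg"%np.degrees(th),"s %.1f"%((c-F)@M[:,2]*-1),"n",n.round(2))
    except Exception as e: print("no",f(-.1),f(1.2))
    qq();return F,M,g
def go(dx,dz,al,dy=0,roll=None,n=4,C=None):
    F,M,g=pred();o=np.array([0,-g/2,-L])
    A=np.radians(al);z=np.array([np.cos(A),0,-np.sin(A)]);y=np.array([np.sin(A),0,np.cos(A)])
    Mt=np.c_[np.cross(y,z),y,z]
    r=np.degrees(np.arctan2(0,1)) if roll is None else roll
    Mt=Mt@R.from_euler('y',r,degrees=True).as_matrix()
    w=R.from_matrix(M.T@Mt).as_rotvec();Mi=M.copy();rows=[]
    for i in range(n):
        Rw=R.from_rotvec(w/n).as_matrix();rows.append(np.r_[Mi.T@(np.array([dx,dy,dz])/n)+o-Rw@o,np.degrees(w/n)]);Mi=Mi@Rw
    print(np.array(rows).round(1).tolist())
E
python3 - <<'E'
from h import *
c=lambda x,y:(235+x/4,100+y/4)
angle(c(156,334),c(413,289))
go(-8,-8,63,0,11,4)
E
```

```text
off 0 theta [0.679] res [ 0.5  0.4 -0.5 -0.5]
off 0.0035 theta [0.633] res [ 0.5  0.4 -0.5 -0.5]
off 0.007 theta [0.585] res [ 0.4  0.4 -0.6 -0.5]
t12.08 tip mid [ -2.3 -28.3  72.3] alpha 62.9 roterr [-27.   11.2  -2.3] g 31.1 front [-16.1 -28.2  65.2] rear [ 11.5 -28.4  79.3] F [-0.1  0.3 -0.2]
pred theta 37.7 deg s 14.3 n [ 0.89 -0.01  0.46]
q [ 0.74   0.976 -0.593  1.958  1.007  0.049 -0.315]
[[-0.2, -2.7, 0.9, 0.0, -0.1, -0.1], [-0.2, -2.7, 0.9, 0.0, -0.1, -0.1], [-0.2, -2.7, 0.9, 0.0, -0.1, -0.1], [-0.2, -2.7, 0.9, 0.0, -0.1, -0.1]]
```

```bash
python3 -m creep '[0,-2.8,0.5,0,0,0,0,-2.8,0.5,0,0,0,0,-2.8,0.5,0,0,0,0,-2.8,0.5,0,0,0]'; python3 - <<'E'
from h import *
go(-6,-6,63,0,11,4)
fcrop("s22",235,100,375,240,4,tips())
E
```

```text
clock: 12.42
tool_pos: [0.6132, -0.1426, 0.0396]
eef_rot: [0.595, 0.764, 0.24, 0.075]
contact_force: [-0.2, -0.4, -0.5]
opening: 0.351
t12.42 tip mid [ -5.6 -24.5  67.5] alpha 62.9 roterr [-27.   10.8  -2.7] g 31.0 front [-19.3 -24.5  60.5] rear [  8.2 -24.4  74.6] F [-0.2 -0.4 -0.5]
pred theta 33.5 deg s 14.4 n [0.89 0.   0.46]
q [ 0.735  0.981 -0.59   1.975  1.561  0.045 -0.862]
[[-0.1, -2.0, 0.6, 0.0, -0.0, 0.0], [-0.1, -2.0, 0.6, 0.0, -0.0, 0.0], [-0.1, -2.0, 0.6, 0.0, -0.0, 0.0], [-0.1, -2.0, 0.6, 0.0, -0.0, 0.0]]
```

View pics/s22.png

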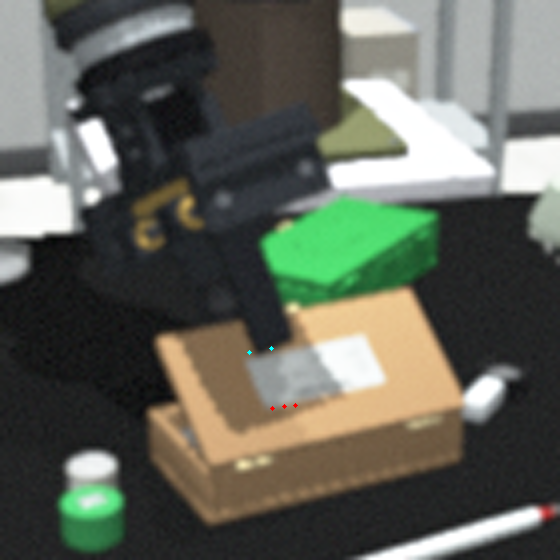

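```bash
python3 -m creep '[-1,-3,0.5,-0.5,0,0,-1,-3,0.4,-0.5,0,0,-1,-3,0.4,-0.5,0,0,-1,-3,0.4,-0.5,0,0]'; python3 - <<'E'
from h import *
go(-6,-6,60,0,11,4)
fcrop("s23",235,100,375,240,4,tips())
E
```

```text
clock: 12.8
tool_pos: [0.6082, -0.1451, 0.0328]
eef_rot: [0.59, 0.763, 0.249, 0.088]
contact_force: [-1.0, 0.8, -0.3]
opening: 0.352
t12.80 tip mid [-11.8 -25.7  60.4] alpha 61.1 roterr [-28.8  10.4  -3.1] g 31.0 front [-25.4 -25.8  52.9] rear [  1.7 -25.5  67.9] F [-1.   0.8 -0.3]
pred theta 25.4 deg s 12.4 n [0.88 0.01 0.48]
q [ 0.877  1.076 -0.827  2.005  1.815  0.246 -1.026]
[[-0.1, -1.9, 0.5, -0.3, 0.1, 0.1], [-0.1, -1.9, 0.5, -0.3, 0.1, 0.1], [-0.1, -1.9, 0.5, -0.3, 0.1, 0.1], [-0.1, -1.9, 0.5, -0.3, 0.1, 0.1]]
```

View pics/s23.png

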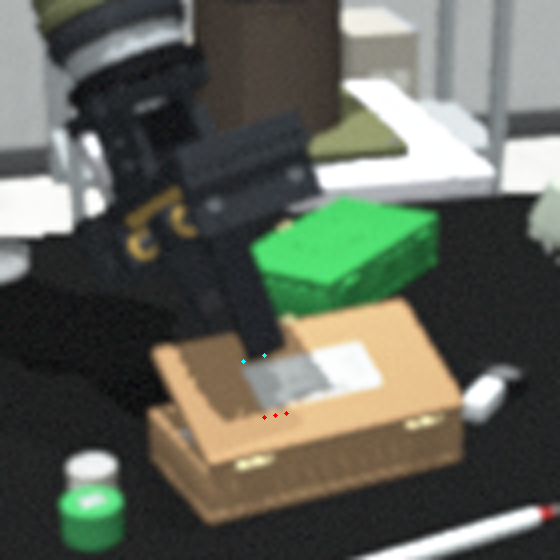

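```bash
python3 -c "
from h import *
go(-7,-9,60,-1,9,5)"
```

```text
t12.85 tip mid [-13.1 -26.   59.3] alpha 61.2 roterr [-28.7  10.4  -3. ] g 31.0 front [-26.6 -26.1  51.8] rear [  0.5 -25.9  66.8] F [-0.  -0.7 -1.3]
pred theta 23.9 deg s 11.5 n [0.88 0.01 0.48]
q [ 0.879  1.078 -0.827  2.007  1.817  0.247 -1.027]
[[-0.6, -2.0, 0.8, -0.2, -0.3, 0.0], [-0.6, -2.0, 0.8, -0.2, -0.3, 0.0], [-0.5, -2.0, 0.8, -0.2, -0.3, 0.0], [-0.5, -2.0, 0.8, -0.2, -0.3, 0.0], [-0.5, -2.0, 0.8, -0.2, -0.3, 0.0]]
```

```bash
python3 - <<'E'
from h import *
cv2.imwrite("pics/s24.png",snapshot("side")["color"][:,:,::-1])
E
```

```text
(no output)
```

View pics/s24.png

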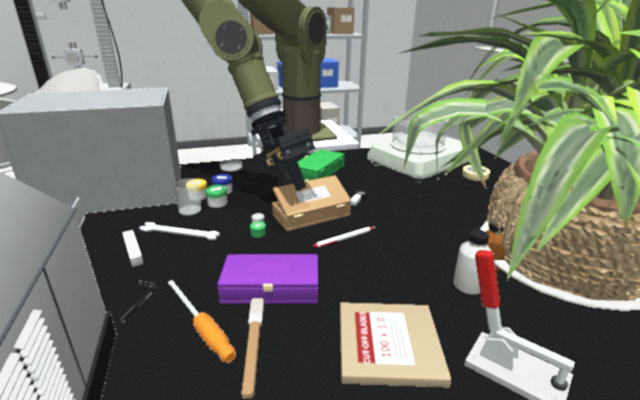

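```bash
python3 -m creep '[-0.5,-2,0.8,-0.2,-0.3,0,-0.5,-2,0.8,-0.2,-0.3,0,-0.5,-2,0.8,-0.2,-0.3,0,-0.5,-2,0.8,-0.2,-0.3,0]'; python3 - <<'E'
from h import *
go(-4,-7,60,0,9,4)
fcrop("s25",235,100,375,240,4,tips())
E
```

```text
clock: 13.23
tool_pos: [0.6048, -0.1462, 0.026]
eef_rot: [0.591, 0.762, 0.245, 0.1]
contact_force: [-0.0, -0.2, -0.4]
opening: 0.352
t13.23 tip mid [-15.7 -25.4  53.5] alpha 60.6 roterr [-29.3   9.1  -2.9] g 31.0 front [-29.2 -25.5  45.9] rear [ -2.2 -25.2  61.1] F [-0.  -0.2 -0.4]
pred theta 18.9 deg s 11.2 n [0.87 0.01 0.49]
q [ 0.914  1.121 -0.907  2.033  1.925  0.349 -1.109]
[[-0.2, -1.6, 1.0, -0.2, -0.1, 0.1], [-0.2, -1.6, 1.0, -0.2, -0.1, 0.1], [-0.2, -1.6, 1.0, -0.2, -0.1, 0.1], [-0.2, -1.7, 1.0, -0.2, -0.1, 0.1]]
```

View pics/s25.png

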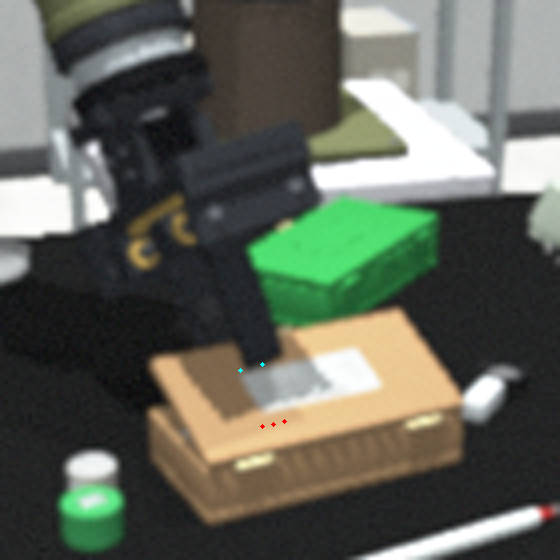

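```bash
python3 -m creep '[-1,-2.2,0.7,-0.1,0,0,-1,-2.2,0.7,-0.1,0,0,-1,-2.2,0.7,-0.1,0,0]'; python3 - <<'E'
from h import *
go(-4,-5,60,0,9,4)
fcrop("s26",235,100,375,240,4,tips())
E
```

```text
clock: 13.53
tool_pos: [0.6011, -0.1481, 0.0203]
eef_rot: [0.59, 0.762, 0.247, 0.101]
contact_force: [-0.2, 0.8, -0.3]
opening: 0.353
t13.53 tip mid [-19.8 -26.6  47.8] alpha 60.4 roterr [-29.6   9.1  -3.1] g 31.1 front [-33.3 -26.7  40.1] rear [ -6.3 -26.4  55.5] F [-0.2  0.8 -0.3]
pred theta 12.2 deg s 7.8 n [0.87 0.01 0.5 ]
q [ 0.929  1.14  -0.92   2.041  1.957  0.364 -1.12 ]
[[-0.2, -1.4, 0.6, -0.1, -0.1, 0.1], [-0.2, -1.4, 0.6, -0.1, -0.1, 0.1], [-0.2, -1.4, 0.6, -0.1, -0.1, 0.1], [-0.2, -1.4, 0.6, -0.1, -0.1, 0.1]]
```

View pics/s26.png

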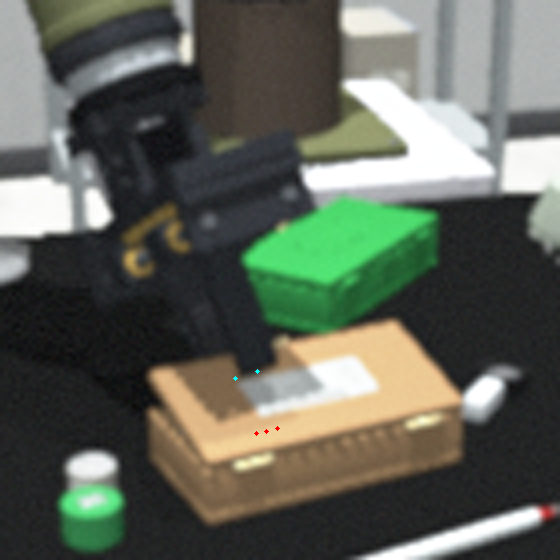

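```bash
python3 -m creep '[0,-1.7,0.8,0,0,0,0,-1.7,0.8,0,0,0,0,-1.7,0.8,0,0,0]'; python3 - <<'E'
from h import *
go(-3,-3,60,0,9,4)
fcrop("s27",235,100,375,240,4,tips())
E
```

```text
clock: 13.83
tool_pos: [0.597, -0.1495, 0.0147]
eef_rot: [0.59, 0.762, 0.246, 0.101]
contact_force: [-0.3, 0.2, 0.0]
opening: 0.351
t13.83 tip mid [-24.  -27.1  42.1] alpha 60.5 roterr [-29.5   9.1  -3. ] g 31.0 front [-37.5 -27.2  34.5] rear [-10.6 -26.9  49.8] F [-0.3  0.2  0. ]
pred theta 4.6 deg s 2.6 n [0.87 0.01 0.49]
q [ 0.939  1.155 -0.928  2.049  1.979  0.381 -1.13 ]
[[-0.1, -1.0, 0.2, -0.1, -0.1, 0.1], [-0.1, -1.0, 0.2, -0.1, -0.1, 0.1], [-0.1, -1.0, 0.2, -0.1, -0.1, 0.1], [-0.1, -1.0, 0.2, -0.1, -0.1, 0.1]]
```

View pics/s27.png

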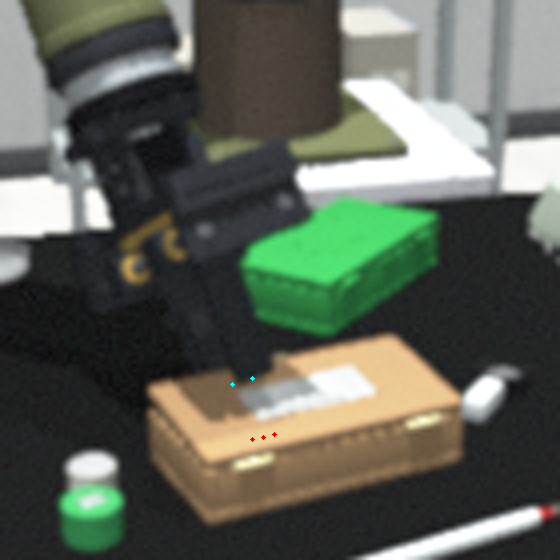

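```bash
python3 - <<'E'
from h import *
c=lambda x,y:(235+x/4,100+y/4)
angle(c(149,387),c(394,336))
for th in(0,3,6):print(th,((proj('side',c2w(P,[lid(np.radians(th),y,.078,.0065) for y in(-.075,.075)]))-[235,100])*4).round(0).tolist())
pred()
A=cv2.imread("pics/s27.png")[320:540,130:330];cv2.imwrite("pics/z5.png",cv2.resize(A,None,fx=2.7,fy=2.7,interpolation=cv2.INTER_CUBIC))
E
```

```text
off 0 theta [0.162] res [ 0.1 -0.   0.2  0.1]
off 0.0035 theta [0.116] res [ 0.1 -0.   0.2  0.1]
off 0.007 theta [0.07] res [ 0.  -0.   0.2  0.1]
0 [[149.0, 396.0], [394.0, 345.0]]
3 [[149.0, 390.0], [394.0, 339.0]]
6 [[149.0, 383.0], [395.0, 333.0]]
t13.88 tip mid [-24.5 -27.1  41.6] alpha 60.5 roterr [-29.5   9.1  -3. ] g 30.9 front [-38.  -27.3  34. ] rear [-11.1 -27.   49.2] F [-0.4 -0.8 -0.6]
pred theta 3.7 deg s 1.7 n [0.87 0.01 0.49]
q [ 0.94   1.156 -0.928  2.049  1.98   0.381 -1.13 ]
```

View pics/z5.png

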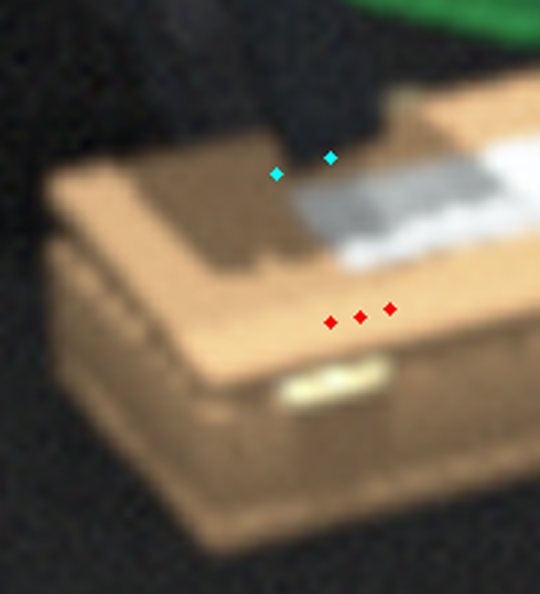

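```bash
python3 -m creep '[0,-0.4,0.6,0,0,0,0,-0.4,0.6,0,0,0,0,-0.4,0.6,0,0,0]'; python3 - <<'E'
from h import *
pred()
fcrop("s28",270,180,370,235,7,tips())
E
```

```text
clock: 14.13
tool_pos: [0.5961, -0.1496, 0.0117]
eef_rot: [0.591, 0.762, 0.246, 0.1]
contact_force: [-1.0, -0.1, -0.1]
opening: 0.355
t14.13 tip mid [-24.9 -27.   39.2] alpha 60.5 roterr [-29.5   9.1  -2.9] g 31.3 front [-38.5 -27.2  31.5] rear [-11.3 -26.9  46.9] F [-1.  -0.1 -0.1]
pred theta 1.3 deg s 0.9 n [0.87 0.01 0.49]
q [ 0.941  1.162 -0.931  2.05   1.987  0.387 -1.134]
```

View pics/s28.png

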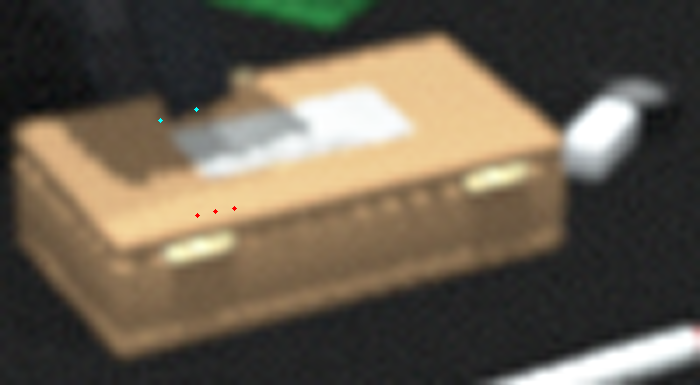

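```bash
python3 -m creep '[0,-0.5,0,0,0,0,0,-0.5,0,0,0,0,0,-0.5,0,0,0,0]'; python3 - <<'E'
from h import *
pred()
fcrop("s29",270,180,370,235,7,tips())
E
```

```text
clock: 14.43
tool_pos: [0.5953, -0.1497, 0.0113]
eef_rot: [0.59, 0.762, 0.246, 0.101]
contact_force: [0.5, -0.9, -0.5]
opening: 0.35
t14.43 tip mid [-25.8 -26.9  38.7] alpha 60.5 roterr [-29.5   9.1  -3. ] g 30.9 front [-39.2 -27.1  31.1] rear [-12.3 -26.8  46.3] F [ 0.5 -0.9 -0.5]
pred theta 0.2 deg s -0.3 n [0.87 0.01 0.49]
q [ 0.944  1.165 -0.934  2.052  1.992  0.39  -1.136]
```

View pics/s29.png

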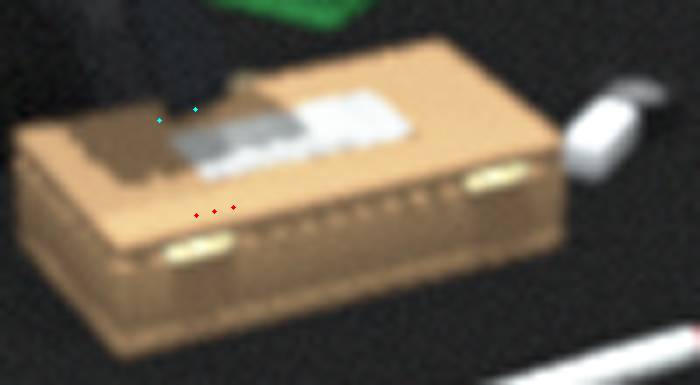

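```bash
python3 -m creep '[0,-0.6,0,0,0,0,0,-0.8,0,0,0,0,0,-1,0,0,0,0,0,-1.5,0,0,0,0,0,-2,0,0,0,0]'; python3 - <<'E'
from h import *
pred()
fcrop("s30",270,180,370,235,7,tips())
E
```

```text
clock: 14.9
tool_pos: [0.5903, -0.1506, 0.0085]
eef_rot: [0.59, 0.762, 0.247, 0.101]
contact_force: [0.0, 0.3, 0.4]
opening: 0.35
t14.90 tip mid [-30.9 -26.8  36. ] alpha 60.4 roterr [-29.6   9.1  -3. ] g 30.9 front [-44.3 -27.   28.3] rear [-17.5 -26.7  43.6] F [0.  0.3 0.4]
no 2.133983081233925 84.84623629747877
q [ 0.956  1.175 -0.943  2.064  2.012  0.403 -1.145]
```

View pics/s30.png

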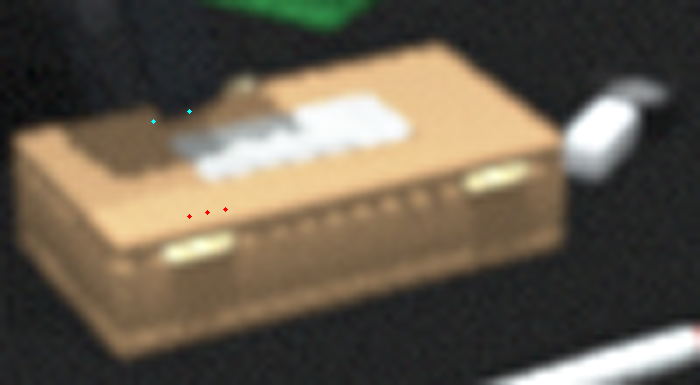

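```bash
python3 -m creep '[0,0,-3,0,0,0,0,0,-6,0,0,0,0,0,-10,0,0,0,0,0,-15,0,0,0,0,0,-20,0,0,0]';python3 -m creep '[0,0,-20,0,0,0,0,0,-20,0,0,0,0,0,-20,0,0,0,0,0,-10,0,0,0,0,0,0,0,0,0]'; python3 - <<'E'
from h import *
pred()
fcrop("s31",255,160,375,240,6)
for n in("side","top"): cv2.imwrite(f"pics/{n}9.png",snapshot(n)["color"][:,:,::-1])
E
```

```text
clock: 15.37
tool_pos: [0.5635, -0.1636, 0.0544]
eef_rot: [0.591, 0.762, 0.247, 0.098]
contact_force: [-0.3, -0.3, 0.4]
opening: 0.356
clock: 15.78
tool_pos: [0.5324, -0.1841, 0.1187]
eef_rot: [0.592, 0.761, 0.247, 0.102]
contact_force: [-0.7, -0.8, 0.4]
opening: 0.35
t15.78 tip mid [-94.3 -48.1 146.1] alpha 60.3 roterr [-29.6   8.9  -2.8] g 30.8 front [-107.7  -48.2  138.5] rear [-80.9 -48.  153.8] F [-0.7 -0.8  0.4]
no 2.55907842806376 85.33190872466372
q [ 0.973  0.832 -0.722  2.145  1.458  0.053 -0.685]
```

View pics/s31.png

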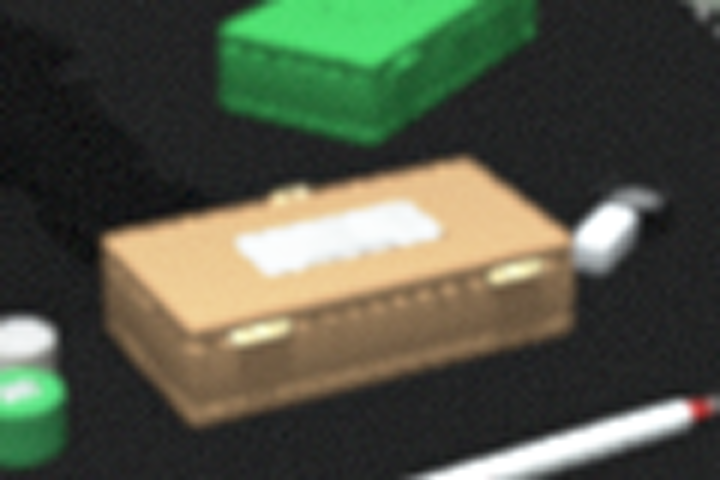

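View pics/top9.png

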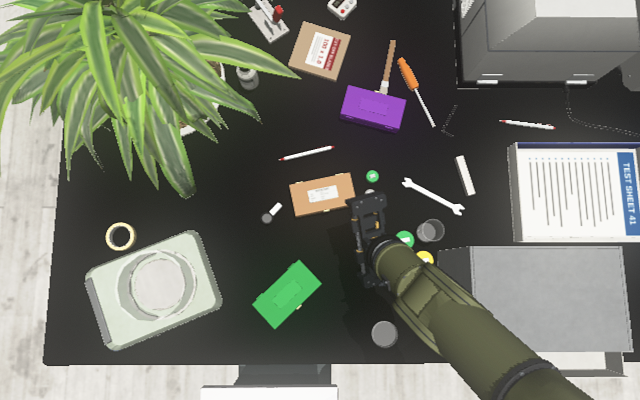

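View pics/side9.png

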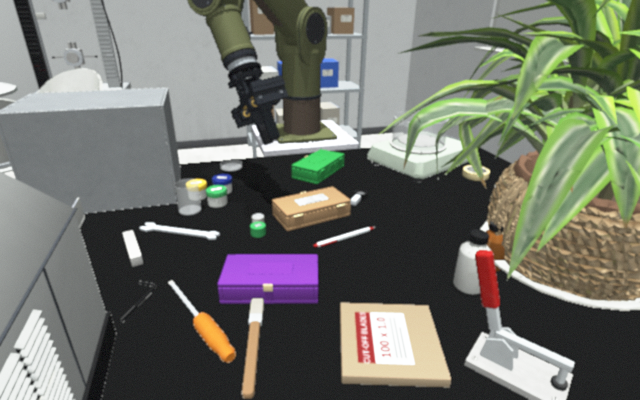

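```bash
python3 -c "
from h import *
st();print(get_state()['qd'].round(2));print(finish_job())"
```

```text
t15.93 tip mid [-93.5 -46.9 144.6] alpha 60.3 roterr [-29.7   9.1  -2.9] g 31.1 front [-107.   -47.1  136.8] rear [-80.  -46.8 152.3] F [ 0.8  0.6 -0.3]
[-0.    0.03 -0.   -0.   -0.01  0.    0.01]
the job is handed in; nothing more can be done
None
```

The lid of the brown wooden case is shut, and I handed the job in at about 16 s of the 48 s allowed; it gave no verdict.

I straddled the lid's free edge with the jaws apart and never gripped it. The rear finger tipped it forward from behind, and at about 1.2 to 1.1 rad it dropped onto the front finger, where it rested at about 0.95 rad. I then lowered it on that finger, to about 0.02 rad at the last check. The fingertip then slid out in front of the rim and the arm backed off to more than 0.1 m above the bench.

**Final checks:**
- **Lid:** it measures shut, with its corner within about 0.1 px of where a fully shut lid should appear.
- **Case:** its rear bottom corner is at side pixel (287.5, 230.8), against (287.6, 230.9) at the start, so it did not move.
- **Things around it:** I checked these by eye only. The pen, loupe, pucks and jars look unmoved, though the arm hides some of the jars in the last top picture.
- **Force readings:** mostly within about ±1.5 N. The highest were about 8 N right after a fast wrist turn clear of the case, and just over 3 N with the lid on the finger.

**What disagreed or went wrong:**
- **TCP offset:** the reported TCP lay about 32 mm beyond the fingertips seen in the pictures. I worked to the visible tips, and the lid angles then agreed with that.
- **Wrist limit:** while lowering, joint 6 reached its range limit and the tool drifted about 4 mm sideways. The lid paused at about 0.65 rad while I rolled the tool past it. It then went on down.

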